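# Put the spices away in the box with the hidden catch

## Robot

A 7-joint arm with a two-finger parallel gripper is mounted at the origin on a cart in front of the work surface, level with it; the furniture and walls round the work are solid. World frame = base frame: x ahead of the robot, y to its left, z up, the work surface at z = 0. Lengths are in m, angles in rad, forces in N, time in s.
With the tool pointing down it reaches from about 0.4 to 0.85 m from the base axis. Payload 4.5 kg.
Tool frame: the origin (TCP) lies midway between the tips of the shut fingers; the grasp point (between the pads) lies r.grip_point_offset behind it (r.grip_point_offset is the distance from the TCP to the grasp point, in m); z points along the fingers, y is the line along which they close (so a half turn about z gives the same grasp; the last joint's range is limited). The gripper opens to 88 mm and grips with 3 to 60 N. Pads are 18 mm wide; open, the fingers measure 123 mm over their backs; the gripper's body (75 mm by 187 mm) begins 45 mm behind the grasp point.
Start: joints at [-1.28, 0.689, -0.195, 1.565, 0.157, 0.902, -0.215], TCP at [0.159, 0.605, 0.239] pointing down, gripper open.
Joint ranges: [-3.01, 3.01], [-0.46, 2.08], [-1.47, 1.51], [0.13, 2.56], [-1, 4.14], [0.04, 2.09], [-2.66, 2.66]. Speed limits (rad/s): [2.57, 2.57, 3.14, 3.14, 3.14, 3.14, 3.14].

## Interface

Orientations are given as a unit quaternion [x, y, z, w].
In Python, from plant import r gives the robot as it stands.
- The arm moves only by the shell command python3 -m jog 'ROWS' [FORCE]. ROWS is JSON, a list of rows, each an object of numbers: "wx", "wy", "wz": the turn, a rotation vector about the world's x, y, z as a fraction of full scale; "dx", "dy", "dz": the shift along the world's x, y, z as a fraction of full scale; "hand": the closure, from 0 (fully open) to 1 (shut). In form: [{"wx": .., "wy": .., "wz": .., "dx": .., "dy": .., "dz": .., "hand": ..}, ...]. A call has 1 to 5 rows; each row shifts and turns the commanded pose from where the row before left it; what a row does not reach is not made up. Full scale, the value 1, is 0.25 m for a shift and 2 rad for a turn. A row lasts 1/12 s, in which the tool goes at most 41.7 mm and 7.16 degrees, less where a joint would pass 70% of its speed; a pose out of reach is approached as far as the arm can. A call with a number of a shift or a turn outside -1 to 1 is refused whole. A call with a gripper value outside its range is refused whole. The fingers move at their own pace and stop on an object; FORCE is the grip in N (left out, the last holds). Time passes only in rows, so rows that do not move let the fingers close. It gives the time, the measured TCP pose, the force, the opening and the grip force at its end, in the units of the state.
- r.get_state(): the state, without advancing time (a new reading comes with each control period).
- r.snapshot(name): name is "scene" or "top" or "wrist"; returns the picture (420x560x3 uint8, red, green, blue); there is no depth.
- r.camera_info(name): a dict with "mtx" (3x3 intrinsics, pixels), "k1" (the pictures are not rectified: a ray, as slopes to the right and down, at radius r is drawn at 1 + k1 r^2 times it, then the intrinsics apply), "R" (3x3) and "t" (3): a world point X has camera coordinates R X + t. Camera axes: x right, y down, z forward; pixel columns grow to the right and rows downward; lengths in m; the calibration is good to about 2 mm. A picture is of the moment at which its call begins: read the wrist's pose just before it. camera_info takes no time and is no camera call; for the wrist camera it gives the pose at the moment of the call.
- r.finish_job(): hands the job in; it is judged then, once.
Trained networks look in the newest picture that a camera, given by its name, has taken for a name from the list of things; names that differ only in an ending like _2 or _b are one class to them, and where a whole thing is asked for, a point or a joint stands for the part that bears it (a point fixed in the world has none). Each returns a list of dicts, best first, with "p" (0 to 1); they miss things now and then, are a little off and sometimes report something else, mostly with a low value. They report only what shows in the picture. A call takes as long as a camera call. They do not tell look-alikes from the thing itself.
- r.search_frame(camera, query): "bbox" ([left, top, right, bottom] in pixels, round what is visible of it).
- r.masks_of(camera, query): "region" (420x560 bool, what is visible of it) and "bbox" ([left, top, right, bottom] in pixels, round what is visible of it).
The state is a dict: "clock": time; "q": joint angles; "qd": joint speeds; "joint_torque": joint torques, N m; "tool_pos": TCP position; "eef_rot": TCP orientation; "contact_force": force on the tool from outside, world axes, zero at the start; "moment": the same for the moment, N m; "opening": opening from 0.0 (shut) to 1.0 (fully open); "finger_force": force on a finger pad.
Only numpy, scipy, OpenCV 4.12 (cv2) and the standard library are available. Lean on these libraries where they do the work, as an engineer would, in place of code of your own. Each camera call takes 0.05 s, during which the arm holds its last target. There are 200 camera calls.

## Task

Slide a fingertip along the channel at the front of the wooden spice box until a slat gives way into the hidden recess, and press that catch right down to withdraw the bolt; then take the cover off and stand every spice jar and shaker from the worktop upright inside, one to a cell. Put the cover back over its two pins so that it lies flush, and push the bolt fully home to lock it. Leave the garlic and the two sauce bottles alone.

Things in the scene. Friction and masses are not known exactly. Their poses are not given: they have to be found in the camera images.
- spice_box: Child-safe spice box of pale wood, fixed. Origin: underside, below the middle of the inside; x away from the robot, y left, z up (yaw within 0.2 rad of the world's). Rim at z = 125 mm. Inside x -64 to 64, y -90 to 90, floor z = 14 mm; outside x -123.5 (front lip, top z = 125) to 72, y -118 to 118 mm, plus the bolt's ledge and hood at the left end.
- cell_middle (a point): Floor centre of the middle jar cell, at the box's (0, 0, 14) mm. The three cells stand in a row along the box's y, each 62 mm (x) by 56 mm or more (y), parted by rails and partitions whose tops are at z = 59 mm. Above these the inside is open, 128 mm wide in x.
- cell_left (a point): Floor centre of the left jar cell, at the box's (0, 60, 14) mm.
- cell_right (a point): Floor centre of the right jar cell, at the box's (0, -60, 14) mm.
- pin_left (a point): Tip of the left locating pin, at the box's (-45, 104, 139) mm: steel, 10 mm thick with a tapered tip, 14 mm above the rim.
- pin_right (a point): Tip of the right locating pin, at the box's (45, -104, 139) mm, like the left one.
- channel_left (a point): Left end of the floor's centre line of an open channel along the box's front, at the box's (-94.5, 108, 115) mm. The channel is 46 mm wide, its floor 10 mm below the front lip and the rim. The floor is four look-alike brown slats end to end, 54 mm long each, centres at the box's y = -81, -27, 27, 81 mm. Three are solid.
- channel_right (a point): Right end of the channel's floor line, at the box's (-94.5, -108, 115) mm. The hidden recess lies under one of the four slats: which one differs from start to start and cannot be seen, but it gives way under a fingertip that slides along the channel with light downward pressure.
- catch (a joint): The slat that gives way is the catch. 0: flush with the other slats; 0.012 m: pressed fully down. It takes about 3 to 5 N, has no spring and stays where it is left. Geared to the bolt (bolt = 1.33 x catch): pressing it down withdraws the bolt, pushing the bolt home brings it up flush again.
- bolt (a joint): Flat steel bolt, 24 wide, 10 mm high, sliding along the box's y in a fixed steel hood on a ledge at the left end (hood x 2 to 48, y 122 to 165, top z = 153 mm; the ledge below ends at y = 165 too). 0: home, its tip 12 mm over the cover's edge, locking it; 0.016 m: withdrawn. Its outer end can be pushed home (about 3 N); when home it cannot be gripped.
- bolt_end (a point): Middle of the bolt's outer end face, which looks to the box's +y: 1.5 mm out of the hood when home, 17.5 mm when withdrawn; at box x = 25 mm, z = 142.5 mm.
- cover: Pale wooden cover plate, 144 (x) by 236 (y) by 10 mm, about 0.35 kg, with two through holes of 14 mm at (x, y) = (-45, 104) and (45, -104) mm that fit over the pins, and a brown grip bar on its top, 14 mm wide (x), 80 mm long (y), from z = 10 to 44 mm. Origin: centre of the underside; flush on the box its origin is at the box's (0, 0, 125 mm) with axes parallel (half a turn fits as well).
- spice_a: Tall slim spice jar with a dark brown cap, 41 mm across and 105 mm tall, standing on the worktop to the right of the box (absent in some starts). About 0.1 kg. Origin at the centre of its underside, z up.
- spice_b: Spice jar with a dark brown cap, the shortest and stoutest of the spice jars, 44 mm across and 96 mm tall, standing on the worktop to the right of the box (absent in some starts). About 0.1 kg. Origin at the centre of its underside, z up.
- spice_d: Spice jar with a green cap, 46 mm across and 105 mm tall, standing on the worktop to the right of the box (absent in some starts). About 0.1 kg. Origin at the centre of its underside, z up.
- salt_shaker: Grey salt shaker with a narrower domed head (34 mm wide above z = 74 mm), 44 mm across and 90 mm tall, standing on the worktop to the right of the box (absent in some starts). About 0.1 kg. Origin at the centre of its underside, z up.
- oyster_bottle: Pale bottle with a white cap, 46 x 79 mm and 190 mm tall, bystander behind the jars. Origin at the centre of its underside.
- garlic_a: Garlic bulb, 56 mm, bystander behind the box. Origin at the centre of its underside.
- soy_bottle: Sauce bottle with a yellow cap, 56 x 214 mm, bystander behind the jars. Origin at the centre of its underside.
Things that resemble listed ones, but are neither listed nor needed, are in the scene too. Leave any turquoise look-alike of the spice_d alone.

How it is judged:
On the way, in this order (a step that is already met when the one before it is completed fails the run):
1. the hidden catch is pressed down and the bolt is withdrawn (value of joint catch above 0.01 m and value of joint bolt above 0.013 m), for 0.2 s.
2. the cover is lifted off its pins and clear of the box's opening (horizontal distance between cover and spice_box above 0.15 m), for 0.2 s.
3. every jar and shaker stands upright in a cell of the box (x of spice_a in the frame of spice_box between -0.03 and 0.03 m and y of spice_a in the frame of spice_box between -0.085 and 0.085 m and z of each of spice_a, spice_b, spice_d, salt_shaker in the frame of spice_box below 0.02 m and angle between each of spice_a, spice_b, spice_d, salt_shaker's own z axis and vertical below 0.2 rad and x of spice_b in the frame of spice_box between -0.03 and 0.03 m and y of spice_b in the frame of spice_box between -0.085 and 0.085 m and x of spice_d in the frame of spice_box between -0.03 and 0.03 m and y of spice_d in the frame of spice_box between -0.085 and 0.085 m and x of salt_shaker in the frame of spice_box between -0.03 and 0.03 m and y of salt_shaker in the frame of spice_box between -0.085 and 0.085 m), for 0.2 s.
4. the cover is back over its pins, flush on the rim (z of cover in the frame of spice_box between 0.122 and 0.1275 m and angle between cover's own z axis and vertical below 0.02 rad and x of cover in the frame of spice_box between -0.006 and 0.006 m and y of cover in the frame of spice_box between -0.006 and 0.006 m), for 0.2 s.
At the end, for the whole second after the job is handed in: Every jar and shaker present stands upright (within 0.2 rad) on the floor of the box, in its cells; the cover lies flush on the rim (within 2.5 mm in height, 6 mm sideways, 0.02 rad), at rest; the bolt is home (within 4 mm) and with it the catch is up again (within 4 mm) (all of step 3 and all of step 4 and value of joint each of bolt, catch below 0.004 m and linear speed of cover below 0.02 m/s); the robot touches nothing.
It fails at once if the pale bottle is pushed more than 6 cm from its place (distance of oyster_bottle from where it was at the start of the episode above 0.06 m).
It fails at once if the garlic is pushed more than 6 cm from its place (distance of garlic_a from where it was at the start of the episode above 0.06 m).
It fails at once if the yellow-capped bottle is pushed more than 6 cm from its place (distance of soy_bottle from where it was at the start of the episode above 0.06 m).
Of spice_a, spice_b, spice_d, salt_shaker only 2 to 3 are there at a start; the rules pass over those that are not, and their reading is None.
At some moment in a run one of cover may be knocked a few centimetres aside while the robot is not near it.
It also fails if it takes over 208 s, if anything falls off the work surface, if the arm or the gripper's body presses on something with over 40 N, if the wrist force passes 120 N, or if a joint passes its speed limit or range.

## Working session

There is one attempt and no reset: what is moved stays moved. The work goes in short steps, Python scripts to look and compute and a shell command to move; the robot and the scene stay as the last step left them, time stands still between calls to the robot, and variables do not carry over. Pictures are saved under pics/ and viewed, at most 14 in all, crops included, and the job is handed in when it is done.

```bash
ls; mkdir -p pics; python3 - <<'E'
from plant import r
import cv2,numpy as np
print(r.get_state(), r.grip_point_offset)
for n in("scene","top"):
    im=r.snapshot(n); cv2.imwrite(f"pics/{n}0.png",im[:,:,::-1]); c=r.camera_info(n); print(n,c)
    for q in("spice_box","cover","spice_a","spice_d","salt_shaker","garlic_a","oyster_bottle","soy_bottle","bolt"):
        print(q,[(np.round(d["bbox"]).astype(int).tolist(),round(d["p"],2)) for d in r.search_frame(n,q)][:5])
E
```

```text
pics
{'clock': 0.0, 'q': array([-1.2802268 ,  0.69000027, -0.19452299,  1.56634777,  0.15731705,
        0.90248041, -0.2151047 ]), 'qd': array([ 1.46944033e-03, -1.30151122e-03,  4.91078186e-04, -1.95088474e-04,
       -3.38987168e-05,  3.34462054e-04, -1.73488060e-03]), 'joint_torque': array([-6.21843137e-04, -5.27557218e+01, -1.26694344e+00, -1.53427774e+01,
       -5.26453019e-02,  6.72373615e-03,  1.70375115e-04]), 'tool_pos': array([0.15860939, 0.60388634, 0.2378991 ]), 'eef_rot': array([ 1.27983868e-01,  9.91775822e-01, -9.19463727e-04, -4.94929671e-05]), 'contact_force': array([-0.05245088, -0.34901065, -0.26089508]), 'moment': array([ 0.02285418, -0.00741157,  0.03770431]), 'finger_force': 0.0, 'opening': 1.0019534737234919} 0.0187
scene {'mtx': array([[418.83905325,   0.        , 275.90773474],
       [  0.        , 418.83905325, 209.65830498],
       [  0.        ,   0.        ,   1.        ]]), 'k1': -0.046890224446238554, 'R': array([[-0.63773871, -0.77021667, -0.00745748],
       [-0.65437178,  0.54687565, -0.52223042],
       [ 0.40630889, -0.32816659, -0.85277182]]), 
[... 1161 characters left out ...]
[-0.08418926,  0.62450573,  1.07751835])}
spice_box [([157, 191, 279, 268], 0.8)]
cover [([178, 185, 275, 246], 0.75)]
spice_a [([313, 202, 337, 226], 0.93), ([326, 269, 349, 284], 0.92), ([306, 244, 325, 264], 0.87), ([140, 152, 170, 182], 0.86), ([392, 150, 418, 181], 0.8)]
spice_d [([313, 202, 337, 226], 0.93), ([326, 269, 349, 284], 0.92), ([306, 244, 325, 264], 0.87), ([140, 152, 170, 182], 0.86), ([392, 150, 418, 181], 0.8)]
salt_shaker [([371, 256, 392, 271], 0.81), ([154, 190, 278, 269], 0.35)]
garlic_a [([211, 151, 230, 170], 0.67)]
oyster_bottle [([350, 140, 378, 183], 0.95)]
soy_bottle [([303, 140, 328, 175], 0.97)]
bolt [([175, 202, 176, 214], 0.54), ([302, 138, 327, 179], 0.22)]
```

```bash
python3 - <<'E'
import cv2
a=cv2.imread("pics/top0.png"); cv2.imwrite("pics/top0z.png",cv2.resize(a[125:305,120:440],None,fx=2.5,fy=2.5,interpolation=cv2.INTER_CUBIC))
a=cv2.imread("pics/scene0.png"); cv2.imwrite("pics/scene0z.png",cv2.resize(a[90:340,120:420],None,fx=2.4,fy=2.4,interpolation=cv2.INTER_CUBIC))
E
```

```text
(no output)
```

View pics/top0z.png

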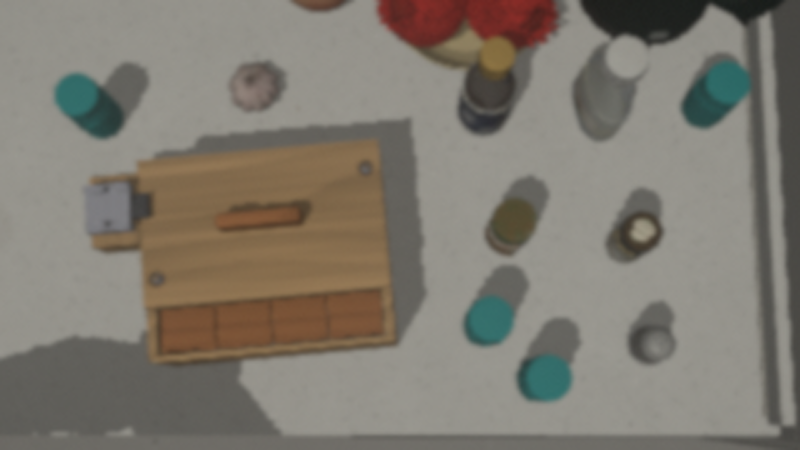

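View pics/scene0z.png

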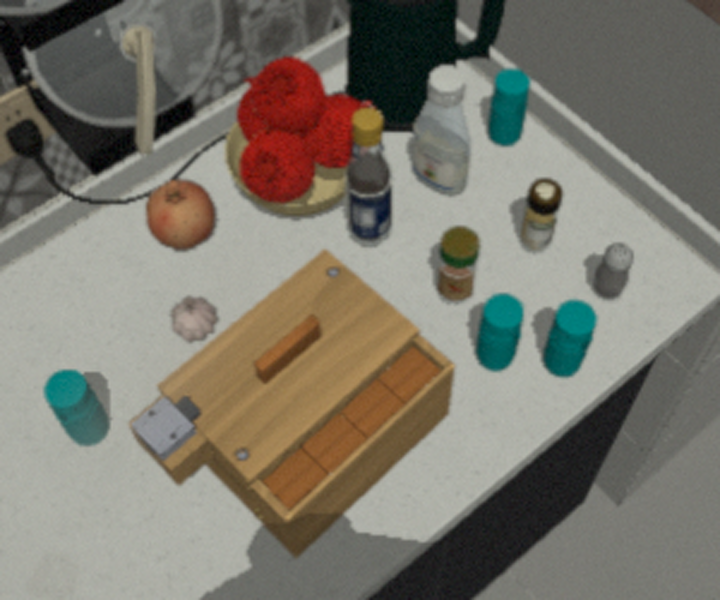

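Top crop: the spice box is at left with its bolt hood at (110,210). The jars at right are:
- green-capped at (513,225)
- dark-brown-capped with a pale top at (640,235)
- grey salt shaker at (652,343)

The turquoise look-alikes at (489,320), (545,378), (715,95) and (90,105) stay where they are. Next I'll measure.

```bash
cat > h.py <<'E'
import numpy as np, cv2, json
from scipy.optimize import least_squares
from scipy.spatial.transform import Rotation as Rot
from plant import r
def proj(c,X):
    p=np.atleast_2d(X)@c["R"].T+c["t"]; s=p[:,:2]/p[:,2:]
    s=s*(1+c["k1"]*(s**2).sum(1,keepdims=True)); M=c["mtx"]
    return s*[M[0,0],M[1,1]]+M[:2,2]
def inbox(b,P):  # b=x,y,z,yaw
    P=np.atleast_2d(P); c,s=np.cos(b[3]),np.sin(b[3])
    return np.c_[b[0]+c*P[:,0]-s*P[:,1],b[1]+s*P[:,0]+c*P[:,1],b[2]+P[:,2]]
def cyl(x,y,R,h,n=40):
    a=np.linspace(0,2*np.pi,n); return np.vstack([np.c_[x+R*np.cos(a),y+R*np.sin(a),0*a+z] for z in(0,h)])
def bb(p): return np.r_[p.min(0),p.max(0)]
E
python3 - <<'E'
from h import *
T,S=r.camera_info("top"),r.camera_info("scene")
P=np.array([[-45,104,139],[45,-104,139],[-123.5,118,125],[-123.5,-118,125],[72,118,135],[72,-118,135],[-72,118,135],[-72,-118,135]])/1e3
t=np.array([[157,279],[365,168],[151,362],[396,343],[136,161],[377,140],[146,306],[390,290]])/2.5+[120,125]
s=np.array([[242,454],[333,272],[289,520],[453,366],[160,388],[322,250],[250,480],[418,333]])/2.4+[120,90]
f=lambda b:np.r_[proj(T,inbox(b,P))-t,proj(S,inbox(b,P))-s].ravel()
o=least_squares(f,[.5,.1,0,0],loss="soft_l1"); print("box",o.x.round(4)); print(f(o.x).reshape(-1,2).round(1).tolist())
for n,q in(("d","spice_d"),("ab","spice_a"),("salt","salt_shaker")):
    pass
ims={k:r.snapshot(k) for k in("top","scene")}
cand={"d":((325,214),(311,200)),"ab":((376,219),(346,180)),"salt":((381,263),(376,201)),"soy":((315,160),(274,162)),"oys":((364,160),(304,145)),"garlic":((221,160),(201,223))}
B={}
for n in("top","scene"):
    for q in("spice_a","spice_d","spice_b","salt_shaker","soy_bottle","oyster_bottle","garlic_a"):
        for d in r.masks_of(n,q):
            b=np.array(d["bbox"]); c=(b[:2]+b[2:])/2
            for k,v in cand.items():
                if np.hypot(*(c-v[n=="scene"]))<12: B.setdefault((k,n),[]).append((round(d["p"],2),q,b.round(1).tolist()))
for k in cand:
    bs=[]
    for n in("top","scene"):
        L=sorted(B.get((k,n),[]),reverse=True); 
        if L: bs.append((n,L[0]))
    print(k,bs)
    if len(bs)==2:
        g=lambda p:np.r_[bb(proj(T,cyl(*p)))-bs[0][1][2],bb(proj(S,cyl(*p)))-bs[1][1][2]]
        o=least_squares(g,[.55,-.3,.022,.1],x_scale=[.1,.1,.01,.05]); print(k,o.x.round(4),g(o.x).round(1))
E
```

```text
box [ 0.5979  0.0438 -0.0098  0.0906]
[[0.1, -0.2], [0.1, -0.2], [-0.3, 0.2], [-0.3, -1.2], [0.7, 0.4], [0.1, 0.1], [-0.3, 0.9], [0.1, -1.7], [0.2, -0.6], [-0.1, -0.3], [-0.9, 0.8], [0.5, 0.3], [-0.8, -0.3], [1.3, 0.5], [0.2, 0.9], [0.4, -0.6]]
d [('top', (0.69, 'spice_d', [315.1, 201.8, 336.4, 225.3])), ('scene', (0.78, 'spice_d', [303.0, 182.1, 317.3, 219.5]))]
d [ 0.6069 -0.2026  0.0218  0.1108] [-1.   1.  -1.5  0.8 -1.4 -0.4  2.2 -3.6]
ab [('top', (0.65, 'spice_d', [362.3, 207.6, 383.0, 227.0])), ('scene', (0.59, 'spice_d', [337.2, 162.6, 353.4, 194.7]))]
ab [ 0.597  -0.3269  0.0165  0.1113] [-0.1  1.1  0.8  0.7 -1.  -0.2 -1.  -0.9]
salt [('top', (0.61, 'salt_shaker', [371.1, 255.3, 391.9, 271.3])), ('scene', (0.72, 'salt_shaker', [367.6, 191.5, 386.4, 215.1]))]
salt [ 0.483  -0.35    0.0194  0.0678] [ 0.1  0.   0.2  0.3  0.1 -0.1 -0.6  0.2]
soy [('top', (0.87, 'soy_bottle', [303.5, 138.4, 326.7, 179.6])), ('scene', (0.9, 'soy_bottle', [265.3, 135.0, 280.4, 191.8]))]
soy [ 0.7374 -0.1753  0.0213  0.2107] [ 0.2  0.6 -0.1 -0.7 -0.6 -0.3  0.5  0.4]
oys [('top', (0.6, 'oyster_bottle', [349.2, 137.1, 379.8, 180.4])), ('scene', (0.56, 'oyster_bottle', [289.8, 118.1, 318.6, 173.3]))]
oys [ 0.7445 -0.3004  0.0315  0.1709] [-3.8  0.2  2.3 -0.6  3.2  0.6 -1.7 -1.2]
garlic [('top', (0.56, 'garlic_a', [213.6, 152.0, 234.9, 167.3])), ('scene', (0.66, 'garlic_a', [193.6, 214.9, 207.0, 231.7]))]
garlic [ 0.7747  0.0684  0.0235 -0.0098] [ 1.6 -1.6 -2.5  0.3 -0.8  0.9  2.4 -0.3]
```

```bash
python3 -m jog '[{"dz":0.16},{"dz":0.16},{"dz":0.16},{"dz":0.16},{"dx":0.09,"dy":-0.13,"wz":0.058}]'
python3 -m jog '[{"dx":0.09,"dy":-0.13,"wz":0.058},{"dx":0.09,"dy":-0.13,"wz":0.058},{"dx":0.09,"dy":-0.13},{"dx":0.09,"dy":-0.13},{"dx":0.09,"dy":-0.13}]' >/dev/null
python3 -m jog '[{"dx":0.09,"dy":-0.13},{"dx":0.09,"dy":-0.13},{"dx":0.09,"dy":-0.13},{"dx":0.09,"dy":-0.13},{"dx":0.09,"dy":-0.13}]' >/dev/null
python3 -m jog '[{"dx":0.06,"dy":-0.13,"hand":1},{"dx":0.06,"dy":-0.13},{"dx":0.06,"dy":-0.13},{"dx":0,"dy":-0.13},{}]'
python3 - <<'E'
from h import *
c=r.camera_info("wrist"); s=r.get_state(); print(s["tool_pos"],s["eef_rot"],"cam",-c["R"].T@c["t"],c["R"].round(3).tolist(),c["mtx"][0],c["k1"])
cv2.imwrite("pics/w1.png",r.snapshot("wrist")[:,:,::-1])
E
```

```text
[0.15871138 0.60453043 0.23872836] [1.28012228e-01 9.91772589e-01 2.09837313e-05 4.10883068e-06] cam [0.08114745 0.62477917 0.38508903] [[0.255, 0.967, -0.0], [0.92, -0.242, 0.307], [0.296, -0.078, -0.952]] [289.39108286   0.         283.38323859] -0.04694840362942719invalid input
invalid input
invalid input
invalid input
```

View pics/w1.png

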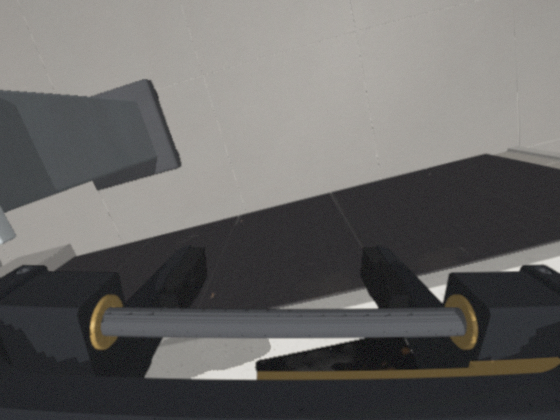

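The jog needs every key in each row. The arm hasn't moved: the wrist picture shows only floor and cabinet.

```bash
python3 -m jog '[{"wx":0,"wy":0,"wz":0,"dx":0,"dy":0,"dz":0.16,"hand":1},{"wx":0,"wy":0,"wz":0,"dx":0,"dy":0,"dz":0.16,"hand":1},{"wx":0,"wy":0,"wz":0,"dx":0,"dy":0,"dz":0.16,"hand":1},{"wx":0,"wy":0,"wz":0.058,"dx":0,"dy":0,"dz":0.16,"hand":1},{"wx":0,"wy":0,"wz":0.058,"dx":0.09,"dy":-0.13,"dz":0,"hand":1}]'
python3 -m jog '[{"wx":0,"wy":0,"wz":0.058,"dx":0.09,"dy":-0.13,"dz":0,"hand":1},{"wx":0,"wy":0,"wz":0,"dx":0.09,"dy":-0.13,"dz":0,"hand":1},{"wx":0,"wy":0,"wz":0,"dx":0.09,"dy":-0.13,"dz":0,"hand":1},{"wx":0,"wy":0,"wz":0,"dx":0.09,"dy":-0.13,"dz":0,"hand":1},{"wx":0,"wy":0,"wz":0,"dx":0.09,"dy":-0.13,"dz":0,"hand":1}]'
python3 -m jog '[{"wx":0,"wy":0,"wz":0,"dx":0.09,"dy":-0.13,"dz":0,"hand":1},{"wx":0,"wy":0,"wz":0,"dx":0.09,"dy":-0.13,"dz":0,"hand":1},{"wx":0,"wy":0,"wz":0,"dx":0.09,"dy":-0.13,"dz":0,"hand":1},{"wx":0,"wy":0,"wz":0,"dx":0.09,"dy":-0.13,"dz":0,"hand":1},{"wx":0,"wy":0,"wz":0,"dx":0.09,"dy":-0.13,"dz":0,"hand":1}]'
python3 -m jog '[{"wx":0,"wy":0,"wz":0,"dx":0.06,"dy":-0.13,"dz":0,"hand":1},{"wx":0,"wy":0,"wz":0,"dx":0.06,"dy":-0.13,"dz":0,"hand":1},{"wx":0,"wy":0,"wz":0,"dx":0.06,"dy":-0.13,"dz":0,"hand":1},{"wx":0,"wy":0,"wz":0,"dx":0,"dy":-0.13,"dz":0,"hand":1},{"wx":0,"wy":0,"wz":0,"dx":0,"dy":-0.13,"dz":0,"hand":1}]'
python3 -m jog '[{"wx":0,"wy":0,"wz":0,"dx":0,"dy":0,"dz":0,"hand":1},{"wx":0,"wy":0,"wz":0,"dx":0,"dy":0,"dz":0,"hand":1},{"wx":0,"wy":0,"wz":0,"dx":0,"dy":0,"dz":0,"hand":1}]'
python3 - <<'E'
from h import *
c=r.camera_info("wrist"); s=r.get_state(); print(s["tool_pos"],s["eef_rot"],"cam",-c["R"].T@c["t"],s["contact_force"])
cv2.imwrite("pics/w2.png",r.snapshot("wrist")[:,:,::-1])
import pickle; pickle.dump(c,open("w2.pkl","wb"))
E
```

```text
clock: 2.27
tool_pos: [0.1755, 0.5817, 0.4078]
eef_rot: [0.005, 1.0, 0.011, -0.001]
contact_force: [0.2, 2.6, 1.1]
opening: 0.646
finger_force: 0.0
clock: 2.68
tool_pos: [0.2945, 0.4077, 0.3989]
eef_rot: [-0.046, 0.999, 0.0, 0.0]
contact_force: [1.4, 0.8, 0.3]
opening: 0.268
finger_force: 0.0
clock: 3.1
tool_pos: [0.4069, 0.2452, 0.399]
eef_rot: [-0.046, 0.999, 0.0, 0.0]
contact_force: [1.3, 0.8, -0.0]
opening: 0.005
finger_force: 0.0
clock: 3.52
tool_pos: [0.4517, 0.0827, 0.3987]
eef_rot: [-0.045, 0.999, 0.0, 0.0]
contact_force: [0.9, 0.0, -0.4]
opening: 0.008
finger_force: 0.0
clock: 3.77
tool_pos: [0.4512, 0.0854, 0.3989]
eef_rot: [-0.046, 0.999, 0.0, 0.0]
contact_force: [-0.0, 0.1, 1.0]
opening: 0.005
finger_force: 0.0
[0.45115019 0.08540613 0.39891502] [-4.59451296e-02  9.98943832e-01  4.84973068e-04  1.75414428e-04] cam [0.37127404 0.07801291 0.54523175] [-0.03575476  0.1187205   0.95206128]
```

View pics/w2.png

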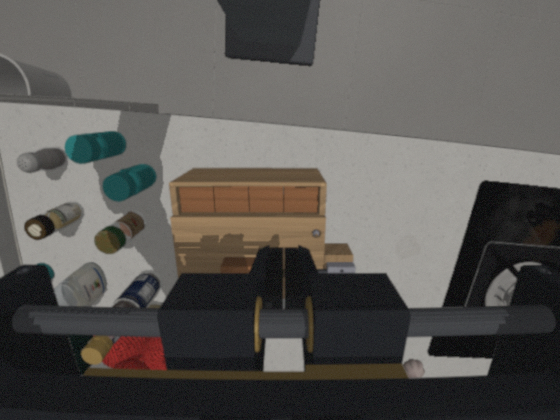

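The wrist view shows the channel with its four slats at about (250,198) and the left pin at (317,234). I'll enlarge it for precise corners.

```bash
python3 - <<'E'
import cv2
a=cv2.imread("pics/w2.png"); cv2.imwrite("pics/w2z.png",cv2.resize(a[155:285,165:365],None,fx=4,fy=4,interpolation=cv2.INTER_CUBIC))
E
```

```text
(no output)
```

View pics/w2z.png

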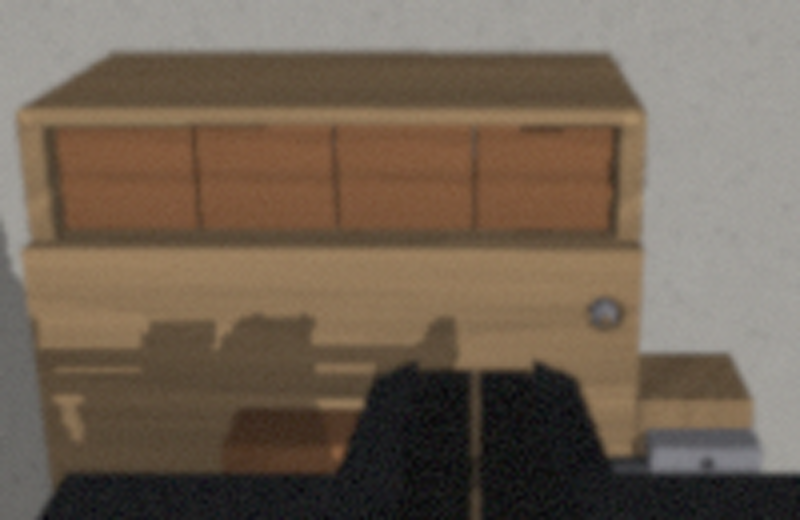

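```bash
python3 - <<'E'
from h import *
import pickle
T,S,W=r.camera_info("top"),r.camera_info("scene"),pickle.load(open("w2.pkl","rb"))
P=np.array([[-45,104,139],[45,-104,139],[-123.5,118,125],[-123.5,-118,125],[72,118,135],[72,-118,135],[-72,118,135],[-72,-118,135]])/1e3
un=lambda a,k,o:(np.array(a)+.5)/k-.5+o
t=un([[157,279],[365,168],[151,362],[396,343],[136,161],[377,140],[146,306],[390,290]],2.5,np.r_[120,125])
s=un([[242,454],[333,272],[289,520],[453,366],[160,388],[322,250],[250,480],[418,333]],2.4,np.r_[120,90])
PW=np.array([[-45,104,139],[-123.5,118,125],[-123.5,-118,125],[-72,118,135],[-72,-118,135],[-123.5,118,0],[-123.5,-118,0]])/1e3
w=un([[605,311],[644,108],[19,108],[642,244],[24,246],[610,54],[112,53]],4,np.r_[165,155])
fw=lambda b:(proj(W,inbox(b,PW))-w)
ft=lambda b:proj(T,inbox(b,P))-t; fs=lambda b:proj(S,inbox(b,P))-s
for nm,F in(("w",lambda b:fw(b).ravel()),("t",lambda b:ft(b).ravel()),("s",lambda b:fs(b).ravel()),("all",lambda b:np.r_[fw(b),ft(b),fs(b)].ravel())):
    for fx in(0,1):
        o=least_squares((lambda b:F(np.r_[b[:2],0,b[3]])) if fx else F,[.6,.04,0,.09],loss="soft_l1"); print(nm,fx,o.x.round(4),o.cost.round(2))
b=np.r_[o.x[:2],0,o.x[3]]; print(fw(b).round(1).tolist())
E
```

```text
w 0 [ 0.5959  0.0443 -0.0043  0.0934] 1.97
w 1 [ 0.5947  0.0444 -0.      0.0936] 3.43
t 0 [ 0.5979  0.0441 -0.0072  0.0857] 2.02
t 1 [ 0.5969  0.0432 -0.0024  0.0851] 2.5
s 0 [ 0.602   0.0425 -0.016   0.0956] 1.97
s 1 [ 0.5953  0.0466 -0.0053  0.0976] 4.26
all 0 [ 0.5971  0.0442 -0.0062  0.0919] 8.85
all 1 [0.5955 0.0444 0.0379 0.0916] 14.13
[[0.3, 2.0], [0.7, 0.3], [-1.1, 0.6], [0.6, 1.2], [-0.7, 0.7], [-0.2, -1.0], [0.4, -0.5]]
```

```bash
python3 -m jog '[{"wx":0,"wy":0,"wz":0,"dx":0.086,"dy":0.06,"dz":0,"hand":1},{"wx":0,"wy":0,"wz":0,"dx":0.086,"dy":0.064,"dz":0,"hand":1},{"wx":0,"wy":0,"wz":0,"dx":0,"dy":0,"dz":-0.16,"hand":1},{"wx":0,"wy":0,"wz":0,"dx":0,"dy":0,"dz":-0.16,"hand":1},{"wx":0,"wy":0,"wz":0,"dx":0,"dy":0,"dz":-0.16,"hand":1}]'
python3 -m jog '[{"wx":0,"wy":0,"wz":0,"dx":0,"dy":0,"dz":-0.16,"hand":1},{"wx":0,"wy":0,"wz":0,"dx":0,"dy":0,"dz":-0.16,"hand":1},{"wx":0,"wy":0,"wz":0,"dx":0,"dy":0,"dz":-0.16,"hand":1},{"wx":0,"wy":0,"wz":0,"dx":0,"dy":0,"dz":-0.06,"hand":1},{"wx":0,"wy":0,"wz":0,"dx":0,"dy":0,"dz":0,"hand":1}]'
python3 -m jog '[{"wx":0,"wy":0,"wz":0,"dx":0,"dy":0,"dz":-0.02,"hand":1},{"wx":0,"wy":0,"wz":0,"dx":0,"dy":0,"dz":-0.02,"hand":1},{"wx":0,"wy":0,"wz":0,"dx":0,"dy":0,"dz":-0.006,"hand":1},{"wx":0,"wy":0,"wz":0,"dx":0,"dy":0,"dz":0,"hand":1}]'
```

```text
clock: 4.23
tool_pos: [0.4947, 0.1182, 0.2778]
eef_rot: [-0.048, 0.999, 0.001, 0.001]
contact_force: [0.0, -0.5, -0.7]
opening: 0.009
finger_force: 0.0
clock: 4.65
tool_pos: [0.4915, 0.117, 0.1401]
eef_rot: [-0.047, 0.999, -0.0, -0.004]
contact_force: [-0.1, -0.3, 0.3]
opening: 0.008
finger_force: 0.0
clock: 4.98
tool_pos: [0.4949, 0.116, 0.133]
eef_rot: [-0.046, 0.999, 0.0, 0.001]
contact_force: [0.6, 0.4, 0.4]
opening: 0.004
finger_force: 0.0
```

```bash
python3 -m jog '[{"wx":0,"wy":0,"wz":0,"dx":0,"dy":0,"dz":-0.04,"hand":1},{"wx":0,"wy":0,"wz":0,"dx":0,"dy":0,"dz":-0.016,"hand":1},{"wx":0,"wy":0,"wz":0,"dx":0,"dy":0,"dz":-0.004,"hand":1},{"wx":0,"wy":0,"wz":0,"dx":0,"dy":0,"dz":0,"hand":1}]'
python3 -m jog '[{"wx":0,"wy":0,"wz":0,"dx":0,"dy":0,"dz":-0.006,"hand":1},{"wx":0,"wy":0,"wz":0,"dx":0,"dy":0,"dz":0,"hand":1},{"wx":0,"wy":0,"wz":0,"dx":0,"dy":0,"dz":0,"hand":1}]'
python3 -m jog '[{"wx":0,"wy":0,"wz":0,"dx":0,"dy":0,"dz":-0.006,"hand":1},{"wx":0,"wy":0,"wz":0,"dx":0,"dy":0,"dz":0,"hand":1},{"wx":0,"wy":0,"wz":0,"dx":0,"dy":0,"dz":0,"hand":1}]'
```

```text
clock: 5.32
tool_pos: [0.494, 0.1154, 0.1169]
eef_rot: [-0.046, 0.999, -0.0, -0.0]
contact_force: [0.3, 0.2, -0.4]
opening: 0.005
finger_force: 0.0
clock: 5.57
tool_pos: [0.4942, 0.1155, 0.1158]
eef_rot: [-0.046, 0.999, 0.0, 0.0]
contact_force: [0.1, 0.3, 0.3]
opening: 0.005
finger_force: 0.0
clock: 5.82
tool_pos: [0.4944, 0.1155, 0.1143]
eef_rot: [-0.046, 0.999, 0.0, 0.0]
contact_force: [0.6, 0.0, 1.2]
opening: 0.004
finger_force: 0.4
```

```bash
for i in 1 2 3; do python3 -m jog '[{"wx":0,"wy":0,"wz":0,"dx":0,"dy":0,"dz":-0.004,"hand":1},{"wx":0,"wy":0,"wz":0,"dx":0,"dy":0,"dz":0,"hand":1},{"wx":0,"wy":0,"wz":0,"dx":0,"dy":0,"dz":0,"hand":1}]' | grep -E "tool_pos|contact"; done
```

```text
tool_pos: [0.4944, 0.1156, 0.1133]
contact_force: [-0.4, -0.4, 1.5]
tool_pos: [0.4944, 0.1156, 0.1122]
contact_force: [0.7, -1.6, 1.4]
tool_pos: [0.4944, 0.1155, 0.1112]
contact_force: [0.5, 0.8, 1.9]
```

```bash
for i in 1 2 3; do python3 -m jog '[{"wx":0,"wy":0,"wz":0,"dx":0,"dy":0,"dz":-0.006,"hand":1},{"wx":0,"wy":0,"wz":0,"dx":0,"dy":0,"dz":0,"hand":1},{"wx":0,"wy":0,"wz":0,"dx":0,"dy":0,"dz":0,"hand":1}]' | grep -E "tool_pos|contact"; done
```

```text
tool_pos: [0.4942, 0.1156, 0.1096]
contact_force: [0.3, 0.0, 0.3]
tool_pos: [0.494, 0.1155, 0.1081]
contact_force: [0.3, 0.2, 0.8]
tool_pos: [0.494, 0.1155, 0.1065]
contact_force: [0.4, -0.4, -0.3]
```

```bash
for i in 1 2 3 4; do python3 -m jog '[{"wx":0,"wy":0,"wz":0,"dx":0,"dy":0,"dz":-0.004,"hand":1},{"wx":0,"wy":0,"wz":0,"dx":0,"dy":0,"dz":0,"hand":1},{"wx":0,"wy":0,"wz":0,"dx":0,"dy":0,"dz":0,"hand":1}]' | grep -E "tool_pos|contact"; done
python3 - <<'E'
from h import *
a=r.snapshot("scene"); cv2.imwrite("pics/s2.png",cv2.resize(a[190:330,150:320,::-1],None,fx=4,fy=4,interpolation=cv2.INTER_CUBIC))
E
```

```text
tool_pos: [0.494, 0.1155, 0.1056]
contact_force: [0.1, 0.2, 0.6]
tool_pos: [0.494, 0.1155, 0.1046]
contact_force: [-0.8, 0.1, 0.3]
tool_pos: [0.4942, 0.1155, 0.1036]
contact_force: [0.6, 0.2, 0.1]
tool_pos: [0.4942, 0.1155, 0.1034]
contact_force: [-2.5, -0.5, 8.6]
```

View pics/s2.png

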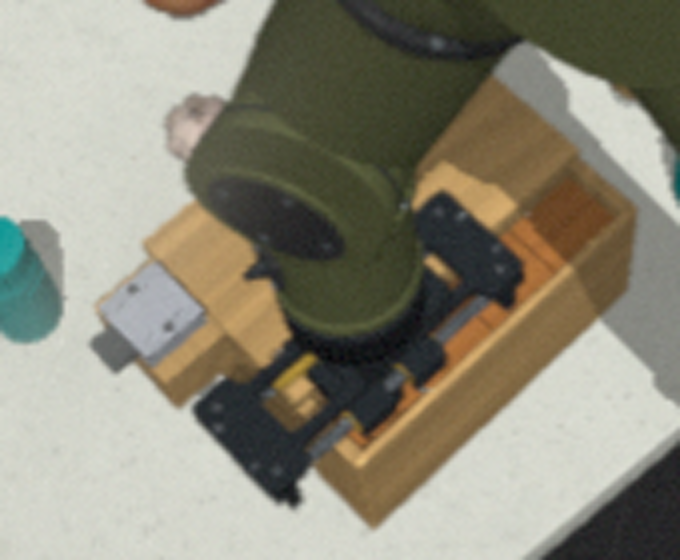

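The bolt end now stands out of the hood at (112,345), so the left slat is the catch and it has bottomed at 12 mm. I'll press a touch more, then lift and look at the cover.

```bash
python3 -m jog '[{"wx":0,"wy":0,"wz":0,"dx":0,"dy":0,"dz":-0.003,"hand":1},{"wx":0,"wy":0,"wz":0,"dx":0,"dy":0,"dz":0,"hand":1},{"wx":0,"wy":0,"wz":0,"dx":0,"dy":0,"dz":0,"hand":1},{"wx":0,"wy":0,"wz":0,"dx":0,"dy":0,"dz":0.04,"hand":1},{"wx":0,"wy":0,"wz":0,"dx":0,"dy":0,"dz":0.16,"hand":1}]'
python3 -m jog '[{"wx":0,"wy":0,"wz":0,"dx":0,"dy":0,"dz":0.16,"hand":1},{"wx":0,"wy":0,"wz":0,"dx":0,"dy":0,"dz":0.16,"hand":1},{"wx":0,"wy":0,"wz":0,"dx":0,"dy":0,"dz":0.16,"hand":1},{"wx":0,"wy":0,"wz":0,"dx":0,"dy":0,"dz":0,"hand":0.5},{"wx":0,"wy":0,"wz":0,"dx":0,"dy":0,"dz":0,"hand":0.5}]'
python3 - <<'E'
from h import *
s=r.get_state();print(s["q"].round(3),s["tool_pos"],s["contact_force"])
E
```

```text
clock: 8.78
tool_pos: [0.4914, 0.1148, 0.1488]
eef_rot: [-0.046, 0.999, -0.001, -0.004]
contact_force: [0.4, -0.1, 0.6]
opening: 0.004
finger_force: 0.0
clock: 9.2
tool_pos: [0.4958, 0.1158, 0.2743]
eef_rot: [-0.045, 0.999, 0.001, 0.003]
contact_force: [-0.4, -0.1, -0.8]
opening: 0.131
finger_force: 0.0
[-0.207  0.488 -0.174  1.871  0.116  0.787  1.219] [0.49579237 0.11584075 0.27433866] [-0.42659206 -0.14601766 -0.81056052]
```

```bash
python3 -m jog '[{"wx":0,"wy":0,"wz":-0.0604,"dx":0.08,"dy":-0.06,"dz":0,"hand":0.2},{"wx":0,"wy":0,"wz":-0.0604,"dx":0.08,"dy":-0.06,"dz":0,"hand":0.2},{"wx":0,"wy":0,"wz":-0.0604,"dx":0.08,"dy":-0.06,"dz":0,"hand":0.2},{"wx":0,"wy":0,"wz":-0.0604,"dx":0.08,"dy":-0.06,"dz":0,"hand":0.2},{"wx":0,"wy":0,"wz":-0.0604,"dx":0.08,"dy":-0.044,"dz":0,"hand":0.2}]'
python3 -m jog '[{"wx":0,"wy":0,"wz":-0.0604,"dx":0,"dy":0,"dz":0,"hand":0.2},{"wx":0,"wy":0,"wz":-0.0604,"dx":0,"dy":0,"dz":0,"hand":0.2},{"wx":0,"wy":0,"wz":-0.0604,"dx":0,"dy":0,"dz":0,"hand":0.2},{"wx":0,"wy":0,"wz":-0.0604,"dx":0,"dy":0,"dz":0,"hand":0.2},{"wx":0,"wy":0,"wz":-0.0604,"dx":0,"dy":0,"dz":0,"hand":0.2}]'
python3 -m jog '[{"wx":0,"wy":0,"wz":-0.0604,"dx":0,"dy":0,"dz":0,"hand":0.2},{"wx":0,"wy":0,"wz":-0.0604,"dx":0,"dy":0,"dz":0,"hand":0.2},{"wx":0,"wy":0,"wz":-0.0604,"dx":0,"dy":0,"dz":0,"hand":0.2},{"wx":0,"wy":0,"wz":0,"dx":0,"dy":0,"dz":0,"hand":0.2},{"wx":0,"wy":0,"wz":0,"dx":0,"dy":0,"dz":0,"hand":0.2}]'
python3 - <<'E'
from h import *
s=r.get_state();print(s["q"].round(3),s["tool_pos"])
cv2.imwrite("pics/w3.png",r.snapshot("wrist")[:,:,::-1])
E
```

```text
clock: 9.62
tool_pos: [0.5941, 0.0425, 0.2701]
eef_rot: [0.257, 0.966, -0.001, -0.001]
contact_force: [-0.3, -0.3, 0.3]
opening: 0.51
finger_force: 0.0
clock: 10.03
tool_pos: [0.5932, 0.0442, 0.2699]
eef_rot: [0.532, 0.846, -0.001, -0.001]
contact_force: [-0.1, 0.7, -0.4]
opening: 0.803
finger_force: 0.0
clock: 10.45
tool_pos: [0.5934, 0.0445, 0.2705]
eef_rot: [0.673, 0.74, -0.001, -0.001]
contact_force: [-0.3, 0.1, -0.4]
opening: 0.8
finger_force: 0.0
[-0.32   0.628  0.294  1.634 -0.215  0.915  0.148] [0.59344385 0.04446833 0.27047594]
```

View pics/w3.png

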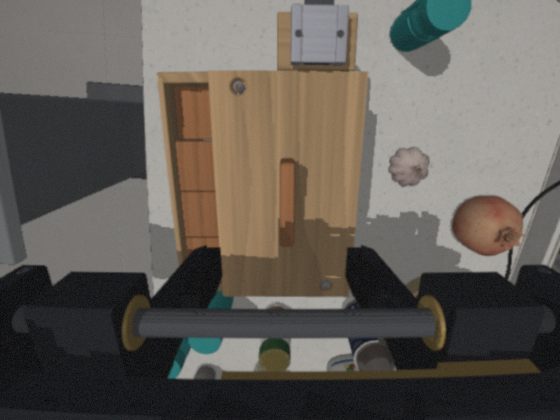

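Both pins (238,87), (326,285) and the bar (288,203) lie where expected, with the bar between the fingers. Descend and grip.

```bash
python3 -m jog '[{"wx":0,"wy":0,"wz":0,"dx":0.008,"dy":0,"dz":-0.16,"hand":0.2},{"wx":0,"wy":0,"wz":0,"dx":0,"dy":0,"dz":-0.16,"hand":0.2},{"wx":0,"wy":0,"wz":0,"dx":0,"dy":0,"dz":-0.12,"hand":0.2},{"wx":0,"wy":0,"wz":0,"dx":0,"dy":0,"dz":-0.064,"hand":0.2},{"wx":0,"wy":0,"wz":0,"dx":0,"dy":0,"dz":0,"hand":0.2}]' 40
for i in 1 2; do python3 -m jog '[{"wx":0,"wy":0,"wz":0,"dx":0,"dy":0,"dz":0,"hand":1},{"wx":0,"wy":0,"wz":0,"dx":0,"dy":0,"dz":0,"hand":1},{"wx":0,"wy":0,"wz":0,"dx":0,"dy":0,"dz":0,"hand":1},{"wx":0,"wy":0,"wz":0,"dx":0,"dy":0,"dz":0,"hand":1}]' 40; done
python3 -m jog '[{"wx":0,"wy":0,"wz":0,"dx":0,"dy":0,"dz":0.02,"hand":1},{"wx":0,"wy":0,"wz":0,"dx":0,"dy":0,"dz":0.03,"hand":1},{"wx":0,"wy":0,"wz":0,"dx":0,"dy":0,"dz":0.04,"hand":1},{"wx":0,"wy":0,"wz":0,"dx":0,"dy":0,"dz":0.04,"hand":1},{"wx":0,"wy":0,"wz":0,"dx":0,"dy":0,"dz":0,"hand":1}]'
```

```text
clock: 10.92
tool_pos: [0.5931, 0.0445, 0.1418]
eef_rot: [0.673, 0.74, -0.003, -0.003]
contact_force: [0.1, 0.7, -0.5]
opening: 0.799
finger_force: 0.0
clock: 11.25
tool_pos: [0.5972, 0.0445, 0.1475]
eef_rot: [0.674, 0.739, 0.001, 0.001]
contact_force: [-0.5, -0.4, -0.4]
opening: 0.52
finger_force: 0.0
clock: 11.58
tool_pos: [0.5963, 0.0446, 0.1462]
eef_rot: [0.674, 0.739, 0.0, 0.0]
contact_force: [0.3, -0.6, -0.8]
opening: 0.215
finger_force: 0.0
clock: 12.0
tool_pos: [0.5977, 0.0445, 0.181]
eef_rot: [0.674, 0.739, 0.002, 0.002]
contact_force: [0.6, 0.7, -2.2]
opening: 0.154
finger_force: 40.0
```

```bash
python3 -m jog '[{"wx":0,"wy":0,"wz":0,"dx":0,"dy":0,"dz":0,"hand":1},{"wx":0,"wy":0,"wz":0,"dx":0,"dy":0,"dz":0,"hand":1},{"wx":0,"wy":0,"wz":0,"dx":0,"dy":0,"dz":0,"hand":1}]'
python3 - <<'E'
from h import *
cv2.imwrite("pics/w4.png",r.snapshot("wrist")[:,:,::-1])
E
```

```text
clock: 12.25
tool_pos: [0.5958, 0.0446, 0.1781]
eef_rot: [0.674, 0.739, -0.0, -0.0]
contact_force: [-0.1, -0.0, -3.5]
opening: 0.156
finger_force: 40.0
```

View pics/w4.png

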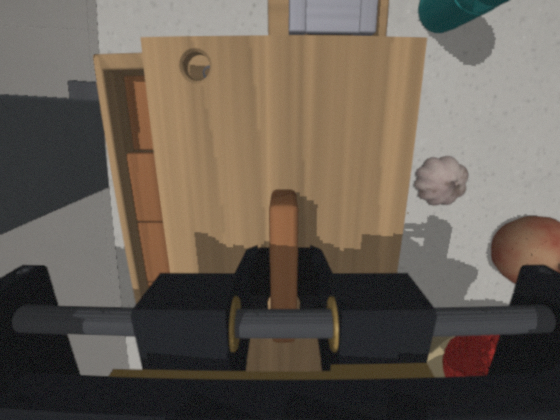

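The cover is held level above the box: bar at (285,230), hole at (197,65). I need a free spot for it, so I'll view the untouched top picture with a world grid drawn on.

```bash
python3 - <<'E'
from h import *
T=r.camera_info("top"); a=cv2.imread("pics/top0.png")[:,:,:]
a=cv2.resize(a,None,fx=1.4,fy=1.4,interpolation=cv2.INTER_CUBIC)
for x in np.arange(.3,.91,.1):
  for y in np.arange(-.4,.71,.1):
    p=proj(T,[[x,y,0]])[0]*1.4
    cv2.circle(a,tuple(int(v) for v in p),2,(0,0,255),-1); cv2.putText(a,f"{x:.1f},{y:.1f}",(int(p[0])+2,int(p[1])-3),0,.3,(0,0,0),1)
cv2.imwrite("pics/grid.png",a)
E
```

```text
(no output)
```

View pics/grid.png

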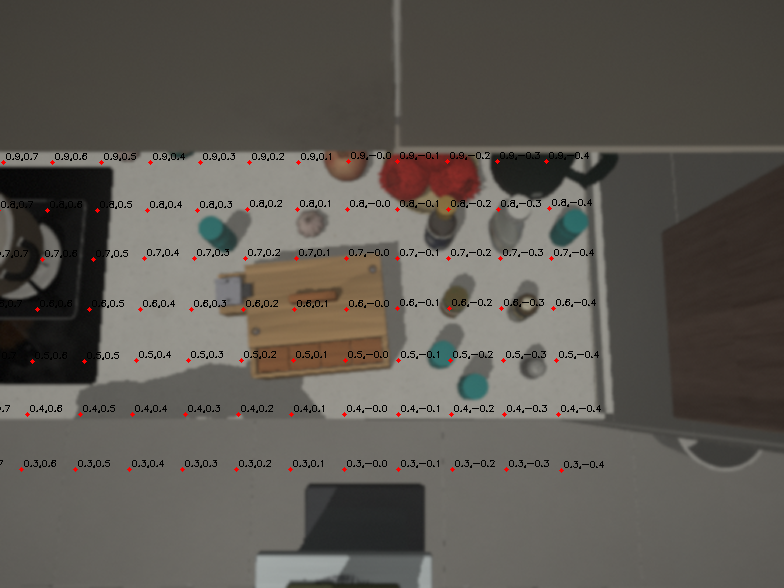

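```bash
python3 -m jog '[{"wx":0,"wy":0,"wz":0,"dx":0,"dy":0,"dz":0.1,"hand":1},{"wx":0,"wy":0,"wz":0,"dx":0,"dy":0,"dz":0.14,"hand":1},{"wx":0,"wy":0,"wz":0,"dx":-0.033,"dy":0.1,"dz":0,"hand":1},{"wx":0,"wy":0,"wz":0,"dx":-0.033,"dy":0.15,"dz":0,"hand":1},{"wx":0,"wy":0,"wz":0,"dx":-0.033,"dy":0.15,"dz":0,"hand":1}]'
python3 -m jog '[{"wx":0,"wy":0,"wz":0,"dx":-0.033,"dy":0.15,"dz":0,"hand":1},{"wx":0,"wy":0,"wz":0,"dx":-0.033,"dy":0.15,"dz":0,"hand":1},{"wx":0,"wy":0,"wz":0,"dx":-0.033,"dy":0.15,"dz":0,"hand":1},{"wx":0,"wy":0,"wz":0,"dx":-0.033,"dy":0.15,"dz":0,"hand":1},{"wx":0,"wy":0,"wz":0,"dx":-0.033,"dy":0.15,"dz":0,"hand":1}]'
python3 -m jog '[{"wx":0,"wy":0,"wz":0,"dx":0,"dy":0.09,"dz":0,"hand":1},{"wx":0,"wy":0,"wz":0,"dx":0,"dy":0,"dz":0,"hand":1},{"wx":0,"wy":0,"wz":0,"dx":0,"dy":0,"dz":-0.15,"hand":1},{"wx":0,"wy":0,"wz":0,"dx":0,"dy":0,"dz":-0.15,"hand":1},{"wx":0,"wy":0,"wz":0,"dx":0,"dy":0,"dz":-0.15,"hand":1}]'
python3 -m jog '[{"wx":0,"wy":0,"wz":0,"dx":0,"dy":0,"dz":-0.15,"hand":1},{"wx":0,"wy":0,"wz":0,"dx":0,"dy":0,"dz":-0.1,"hand":1},{"wx":0,"wy":0,"wz":0,"dx":0,"dy":0,"dz":-0.05,"hand":1},{"wx":0,"wy":0,"wz":0,"dx":0,"dy":0,"dz":0,"hand":1},{"wx":0,"wy":0,"wz":0,"dx":0,"dy":0,"dz":0,"hand":1}]'
```

```text
clock: 12.72
tool_pos: [0.5715, 0.1441, 0.239]
eef_rot: [0.675, 0.737, 0.0, 0.0]
contact_force: [0.5, 0.6, -3.0]
opening: 0.154
finger_force: 40.0
clock: 13.13
tool_pos: [0.5292, 0.3337, 0.238]
eef_rot: [0.674, 0.739, -0.001, -0.0]
contact_force: [-0.3, 0.2, -3.6]
opening: 0.158
finger_force: 40.0
clock: 13.55
tool_pos: [0.5305, 0.3541, 0.125]
eef_rot: [0.674, 0.739, 0.001, 0.0]
contact_force: [-0.3, 0.2, -2.7]
opening: 0.156
finger_force: 40.0
clock: 13.97
tool_pos: [0.5308, 0.3542, 0.0513]
eef_rot: [0.674, 0.739, 0.0, 0.0]
contact_force: [0.4, -0.1, -2.1]
opening: 0.155
finger_force: 40.0
```

```bash
python3 -m jog '[{"wx":0,"wy":0,"wz":0,"dx":0,"dy":0,"dz":-0.05,"hand":1},{"wx":0,"wy":0,"wz":0,"dx":0,"dy":0,"dz":-0.03,"hand":1},{"wx":0,"wy":0,"wz":0,"dx":0,"dy":0,"dz":-0.01,"hand":1},{"wx":0,"wy":0,"wz":0,"dx":0,"dy":0,"dz":0,"hand":1}]'
for i in 1 2 3 4; do python3 -m jog '[{"wx":0,"wy":0,"wz":0,"dx":0,"dy":0,"dz":-0.006,"hand":1},{"wx":0,"wy":0,"wz":0,"dx":0,"dy":0,"dz":0,"hand":1},{"wx":0,"wy":0,"wz":0,"dx":0,"dy":0,"dz":0,"hand":1}]' | grep -E "tool_pos|contact"; done
```

```text
clock: 14.3
tool_pos: [0.5312, 0.3546, 0.0292]
eef_rot: [0.674, 0.738, 0.001, 0.0]
contact_force: [1.2, -0.6, -0.4]
opening: 0.157
finger_force: 40.0
tool_pos: [0.5314, 0.3547, 0.0288]
contact_force: [-1.6, -1.0, 6.8]
tool_pos: [0.5314, 0.3547, 0.0287]
contact_force: [-2.2, -2.3, 17.1]
tool_pos: [0.5314, 0.3547, 0.0286]
contact_force: [-6.3, -4.6, 26.3]
tool_pos: [0.5314, 0.3547, 0.0285]
contact_force: [-9.4, -5.8, 37.0]
```

```bash
python3 -m jog '[{"wx":0,"wy":0,"wz":0,"dx":0,"dy":0,"dz":0.018,"hand":1},{"wx":0,"wy":0,"wz":0,"dx":0,"dy":0,"dz":0.003,"hand":1},{"wx":0,"wy":0,"wz":0,"dx":0,"dy":0,"dz":0,"hand":0.4},{"wx":0,"wy":0,"wz":0,"dx":0,"dy":0,"dz":0,"hand":0.4},{"wx":0,"wy":0,"wz":0,"dx":0,"dy":0,"dz":0,"hand":0.4}]'
python3 -m jog '[{"wx":0,"wy":0,"wz":0,"dx":0,"dy":0,"dz":0,"hand":0.4},{"wx":0,"wy":0,"wz":0,"dx":0,"dy":0,"dz":0.1,"hand":0.4},{"wx":0,"wy":0,"wz":0,"dx":0,"dy":0,"dz":0.16,"hand":0.4},{"wx":0,"wy":0,"wz":0,"dx":0,"dy":0,"dz":0.16,"hand":0.4},{"wx":0,"wy":0,"wz":0,"dx":0,"dy":0,"dz":0.16,"hand":0.2}]'
python3 -m jog '[{"wx":0,"wy":0,"wz":0,"dx":0,"dy":0,"dz":0.16,"hand":0.2},{"wx":0,"wy":0,"wz":0,"dx":0,"dy":0,"dz":0.16,"hand":0.2},{"wx":0,"wy":0,"wz":0,"dx":0,"dy":0,"dz":0.16,"hand":0.2},{"wx":0,"wy":0,"wz":0,"dx":0,"dy":-0.16,"dz":0,"hand":0.2},{"wx":0,"wy":0,"wz":0,"dx":0,"dy":-0.16,"dz":0,"hand":0.2}]'
python3 -m jog '[{"wx":0,"wy":0,"wz":0,"dx":0,"dy":-0.16,"dz":0,"hand":0.2},{"wx":0,"wy":0,"wz":0,"dx":0,"dy":-0.16,"dz":0,"hand":0.2},{"wx":0,"wy":0,"wz":0,"dx":0,"dy":-0.16,"dz":0,"hand":0.2},{"wx":0,"wy":0,"wz":0,"dx":0,"dy":-0.16,"dz":0,"hand":0.2},{"wx":0,"wy":0,"wz":0,"dx":0,"dy":-0.16,"dz":0,"hand":0.2}]'
python3 -m jog '[{"wx":0,"wy":0,"wz":0,"dx":0,"dy":-0.16,"dz":0,"hand":0.2},{"wx":0,"wy":0,"wz":0,"dx":0,"dy":-0.16,"dz":0,"hand":0.2},{"wx":0,"wy":0,"wz":0,"dx":0,"dy":-0.16,"dz":0,"hand":0.2},{"wx":0,"wy":0,"wz":0,"dx":0,"dy":0,"dz":0,"hand":0.2},{"wx":0,"wy":0,"wz":0,"dx":0,"dy":0,"dz":0,"hand":0.2}]'
cat >> h.py <<'E'
import pickle
def look(tag,qs=("spice_a","spice_d","salt_shaker")):
    c=r.camera_info("wrist"); im=r.snapshot("wrist"); cv2.imwrite(f"pics/{tag}.png",im[:,:,::-1])
    out=[]
    for q in qs:
        for d in r.search_frame("wrist",q): out.append((q,round(d["p"],2),np.round(d["bbox"],1).tolist()))
    pickle.dump((c,out),open(tag+".pkl","wb")); return c,out
E
python3 - <<'E'
from h import *
c,o=look("w5")
for k in o: print(k)
for n,p,R,h in(("d",(.607,-.203),.023,.105),("ab",(.597,-.327),.0205,.105),("salt",(.483,-.35),.022,.09)): print(n,bb(proj(c,cyl(*p,R,h))).round(0))
E
```

```text
clock: 15.72
tool_pos: [0.53, 0.3546, 0.0272]
eef_rot: [0.674, 0.739, -0.0, -0.0]
contact_force: [-0.5, -0.6, 0.4]
opening: 0.359
finger_force: 0.0
clock: 16.13
tool_pos: [0.5298, 0.3541, 0.1736]
eef_rot: [0.674, 0.739, -0.001, -0.0]
contact_force: [0.9, 0.8, 1.1]
opening: 0.655
finger_force: 0.0
clock: 16.55
tool_pos: [0.5313, 0.277, 0.2951]
eef_rot: [0.672, 0.741, 0.003, 0.001]
contact_force: [0.1, -1.7, -0.4]
opening: 0.802
finger_force: 0.0
clock: 16.97
tool_pos: [0.5298, 0.0727, 0.2926]
eef_rot: [0.674, 0.739, -0.0, -0.0]
contact_force: [0.8, -1.5, 0.4]
opening: 0.8
finger_force: 0.0
clock: 17.38
tool_pos: [0.5298, -0.0488, 0.2927]
eef_rot: [0.676, 0.737, -0.0, 0.0]
contact_force: [0.7, 1.8, -0.8]
opening: 0.798
finger_force: 0.0
('spice_a', 0.9, [307.2, 250.8, 347.1, 309.1])
('spice_a', 0.82, [295.1, 338.6, 321.4, 368.2])
('spice_a', 0.77, [239.9, 232.0, 275.2, 292.1])
('spice_a', 0.67, [363.3, 357.2, 388.2, 368.8])
('spice_a', 0.58, [211.7, 257.6, 241.1, 308.5])
('spice_d', 0.9, [307.2, 250.8, 347.1, 309.1])
('spice_d', 0.82, [295.1, 338.6, 321.4, 368.2])
('spice_d', 0.77, [239.9, 232.0, 275.2, 292.1])
('spice_d', 0.67, [363.3, 357.2, 388.2, 368.8])
('spice_d', 0.58, [211.7, 257.6, 241.1, 308.5])
('salt_shaker', 0.86, [230.3, 337.9, 257.5, 364.5])
d [308. 249. 348. 313.]
ab [296. 311. 326. 378.]
salt [224. 317. 257. 376.]
```

View pics/w5.png

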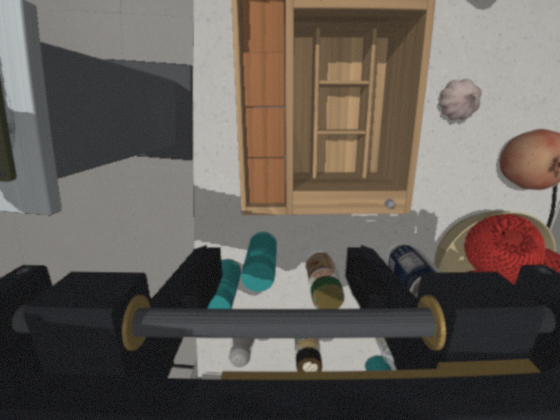

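View w5 shows the open box with three cells, the right pin at (390,204), and the green-capped jar at (325,280) clear of the turquoise pair at (260,262) and (225,285). Brown and salt are partly hidden by the gripper, so I'll move further right for a second view.

```bash
python3 -m jog '[{"wx":0,"wy":0,"wz":0,"dx":0,"dy":-0.16,"dz":0.08,"hand":0.2},{"wx":0,"wy":0,"wz":0,"dx":0,"dy":-0.16,"dz":0.08,"hand":0.2},{"wx":0,"wy":0,"wz":0,"dx":0,"dy":-0.16,"dz":0.08,"hand":0.2},{"wx":0,"wy":0,"wz":0,"dx":0,"dy":-0.16,"dz":0,"hand":0.2},{"wx":0,"wy":0,"wz":0,"dx":0,"dy":-0.16,"dz":0,"hand":0.2}]' >/dev/null
python3 -m jog '[{"wx":0,"wy":0,"wz":0,"dx":0,"dy":0,"dz":0,"hand":0.2},{"wx":0,"wy":0,"wz":0,"dx":0,"dy":0,"dz":0,"hand":0.2},{"wx":0,"wy":0,"wz":0,"dx":0,"dy":0,"dz":0,"hand":0.2}]'
python3 - <<'E'
from h import *
c,o=look("w6"); c5,o5=pickle.load(open("w5.pkl","rb"))
for k in o: print(k)
b=[.5955,.0444,0,.092]; print("pinR pred",proj(c5,inbox(b,[.045,-.104,.139])))
T=r.camera_info("top");S=r.camera_info("scene")
V={"d":[(T,[315.1,201.8,336.4,225.3]),(S,[303,182.1,317.3,219.5]),(c5,[307.2,250.8,347.1,309.1])],"ab":[(T,[362.3,207.6,383,227]),(S,[337.2,162.6,353.4,194.7])],"salt":[(T,[371.1,255.3,391.9,271.3]),(S,[367.6,191.5,386.4,215.1])]}
for n,p,R,h in(("d",(.607,-.203),.023,.105),("ab",(.597,-.327),.0205,.105),("salt",(.483,-.35),.022,.09)):
    e=bb(proj(c,cyl(*p,R,h))); m=min(o,key=lambda k:np.abs(np.array(k[2])-e).sum())
    v=V[n]+[(c,m[2])]
    g=lambda q:np.r_[tuple(bb(proj(C,cyl(*q)))-B for C,B in v)]
    s=least_squares(g,[*p,R,h],x_scale=[.1,.1,.01,.05],loss="soft_l1"); 
    s1=least_squares(lambda q:bb(proj(c,cyl(*q,R,h)))-m[2],p,loss="soft_l1")
    print(n,"pred",e.round(),m,"all",s.x.round(4),"wrist only",s1.x.round(4),s1.fun.round(1))
E
```

```text
clock: 18.25
tool_pos: [0.5308, -0.2352, 0.3481]
eef_rot: [0.673, 0.74, 0.0, -0.001]
contact_force: [0.8, -0.2, -0.7]
opening: 0.8
finger_force: 0.0
('spice_a', 0.89, [300.7, 204.9, 333.6, 250.8])
('spice_a', 0.81, [317.3, 137.3, 358.4, 172.7])
('spice_a', 0.81, [249.2, 113.9, 288.1, 144.8])
('spice_a', 0.8, [381.3, 259.4, 416.9, 297.2])
('spice_a', 0.63, [208.6, 146.5, 248.9, 183.0])
('spice_d', 0.89, [300.7, 204.9, 333.6, 250.8])
('spice_d', 0.81, [317.3, 137.3, 358.4, 172.7])
('spice_d', 0.81, [249.2, 113.9, 288.1, 144.8])
('spice_d', 0.8, [381.3, 259.4, 416.9, 297.2])
('spice_d', 0.63, [208.6, 146.5, 248.9, 183.0])
('salt_shaker', 0.85, [238.1, 211.8, 266.5, 243.2])
('salt_shaker', 0.66, [316.6, 135.8, 358.7, 171.4])
pinR pred [[392.63463317 205.93386063]]
d pred [317. 134. 360. 174.] ('salt_shaker', 0.66, [316.6, 135.8, 358.7, 171.4]) all [ 0.6082 -0.2047  0.0228  0.0958] wrist only [ 0.6059 -0.2017] [-0.3 -2.4  0.2  1.3]
ab pred [304. 206. 337. 253.] ('spice_a', 0.89, [300.7, 204.9, 333.6, 250.8]) all [ 0.594  -0.3247  0.0178  0.1102] wrist only [ 0.5914 -0.3247] [ 0.5 -0.7 -0.4  0.6]
salt pred [231. 211. 264. 257.] ('salt_shaker', 0.85, [238.1, 211.8, 266.5, 243.2]) all [ 0.486  -0.3516  0.0219  0.0453] wrist only [ 0.4905 -0.3305] [ -1.2 -10.3   2.3   2.6]
```

View pics/w6.png

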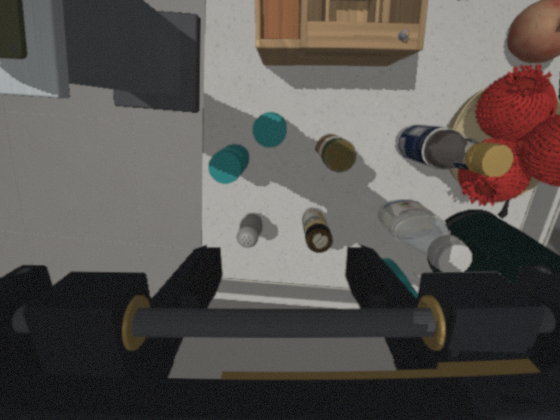

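Candidates by pixel in w6: green cap (338,150) fits spice_d, brown cap (318,235) fits spice_a (slim, about 105–110 mm), grey dome (250,232) fits salt_shaker. Turquoise ones at (270,128), (229,163) and (400,275) are look-alikes. This crop-scale view confirms the three, so I'll refine the salt position.

```bash
python3 - <<'E'
from h import *
c,o=pickle.load(open("w6.pkl","rb")); T=r.camera_info("top");S=r.camera_info("scene")
def sh(x,y): return np.vstack([cyl(x,y,.022,.070),cyl(x,y,.017,.080)[40:],cyl(x,y,.008,.09)[40:]])
v=[(T,[371.1,255.3,391.9,271.3]),(S,[367.6,191.5,386.4,215.1]),(c,[238.1,211.8,266.5,243.2])]
for w in (v,v[:1],v[1:2],v[2:]):
    g=lambda q:np.r_[tuple(bb(proj(C,sh(*q)))-B for C,B in w)]
    s=least_squares(g,[.483,-.35],x_scale=.1,loss="soft_l1"); print(s.x.round(4),s.fun.round(1))
print(r.get_state()["q"].round(2))
E
```

```text
[ 0.4864 -0.3489] [-1.4 -2.5  1.  -0.  -2.  -2.4 -0.7  0.4 -2.3 -0.8 -0.7  7.2]
[ 0.4831 -0.349 ] [-1.3 -1.1  1.1  1.3]
[ 0.4818 -0.3494] [-0.7 -1.5  0.6  1.4]
[ 0.4887 -0.3407] [-0.7 -5.   0.9  2.8]
[ 0.14  0.53  0.35  1.57 -0.2   1.08  0.63]
```

```bash
python3 -m jog '[{"wx":0,"wy":0,"wz":0,"dx":-0.06,"dy":-0.148,"dz":0,"hand":0},{"wx":0,"wy":0,"wz":0,"dx":-0.06,"dy":-0.148,"dz":0,"hand":0},{"wx":0,"wy":0,"wz":0,"dx":-0.06,"dy":-0.148,"dz":0,"hand":0},{"wx":0,"wy":0,"wz":0,"dx":0,"dy":0,"dz":0,"hand":0},{"wx":0,"wy":0,"wz":0,"dx":0,"dy":0,"dz":-0.16,"hand":0}]'
python3 -m jog '[{"wx":0,"wy":0,"wz":0,"dx":0,"dy":0,"dz":-0.16,"hand":0},{"wx":0,"wy":0,"wz":0,"dx":0,"dy":0,"dz":-0.16,"hand":0},{"wx":0,"wy":0,"wz":0,"dx":0,"dy":0,"dz":-0.16,"hand":0},{"wx":0,"wy":0,"wz":0,"dx":0,"dy":0,"dz":0,"hand":0},{"wx":0,"wy":0,"wz":0,"dx":0,"dy":0,"dz":0,"hand":0}]'
python3 - <<'E'
from h import *
c,o=look("w7",("salt_shaker",)); print(o, proj(c,[[.486,-.346,.09]]))
E
```

```text
clock: 18.87
tool_pos: [0.4873, -0.3541, 0.3152]
eef_rot: [0.676, 0.737, 0.0, 0.008]
contact_force: [1.9, 0.3, -0.1]
opening: 0.996
finger_force: 0.0
clock: 19.28
tool_pos: [0.4849, -0.3466, 0.1877]
eef_rot: [0.673, 0.739, -0.0, -0.002]
contact_force: [-0.6, -1.1, 0.7]
opening: 1.0
finger_force: 0.0
[('salt_shaker', 0.66, [262.3, 168.4, 308.9, 218.3])] [[285.76639594 207.61789168]]
```

```bash
python3 -m jog '[{"wx":0,"wy":0,"wz":0,"dx":0,"dy":0,"dz":-0.16,"hand":0},{"wx":0,"wy":0,"wz":0,"dx":0,"dy":0,"dz":-0.16,"hand":0},{"wx":0,"wy":0,"wz":0,"dx":0,"dy":0,"dz":-0.14,"hand":0},{"wx":0,"wy":0,"wz":0,"dx":0,"dy":0,"dz":-0.056,"hand":0},{"wx":0,"wy":0,"wz":0,"dx":0,"dy":0,"dz":0,"hand":0}]' 20
python3 -m jog '[{"wx":0,"wy":0,"wz":0,"dx":0,"dy":0,"dz":0,"hand":1},{"wx":0,"wy":0,"wz":0,"dx":0,"dy":0,"dz":0,"hand":1},{"wx":0,"wy":0,"wz":0,"dx":0,"dy":0,"dz":0,"hand":1},{"wx":0,"wy":0,"wz":0,"dx":0,"dy":0,"dz":0,"hand":1},{"wx":0,"wy":0,"wz":0,"dx":0,"dy":0,"dz":0,"hand":1}]' 20
python3 -m jog '[{"wx":0,"wy":0,"wz":0,"dx":0,"dy":0,"dz":0,"hand":1},{"wx":0,"wy":0,"wz":0,"dx":0,"dy":0,"dz":0,"hand":1},{"wx":0,"wy":0,"wz":0,"dx":0,"dy":0,"dz":0,"hand":1}]'
```

```text
clock: 19.8
tool_pos: [0.4855, -0.3479, 0.059]
eef_rot: [0.674, 0.739, 0.0, -0.001]
contact_force: [-0.3, -0.5, -0.1]
opening: 1.004
finger_force: 0.0
clock: 20.22
tool_pos: [0.486, -0.3488, 0.061]
eef_rot: [0.674, 0.739, 0.0, 0.001]
contact_force: [-0.2, 0.9, 0.3]
opening: 0.647
finger_force: 0.0
clock: 20.47
tool_pos: [0.4853, -0.3483, 0.0598]
eef_rot: [0.674, 0.739, 0.0, 0.0]
contact_force: [0.7, 0.6, 0.7]
opening: 0.417
finger_force: 0.0
```

```bash
python3 -m jog '[{"wx":0,"wy":0,"wz":0,"dx":0,"dy":0,"dz":0,"hand":1},{"wx":0,"wy":0,"wz":0,"dx":0,"dy":0,"dz":0,"hand":1},{"wx":0,"wy":0,"wz":0,"dx":0,"dy":0,"dz":0,"hand":1}]'
python3 - <<'E'
from h import *
c,o=look("w8",("salt_shaker",)); print(o, proj(c,[[.4853,-.3483,.09]]))
E
```

```text
clock: 20.72
tool_pos: [0.4851, -0.3482, 0.0597]
eef_rot: [0.674, 0.739, 0.0, -0.0]
contact_force: [-0.2, 0.2, 1.6]
opening: 0.37
finger_force: 19.8
[('salt_shaker', 0.68, [248.7, 196.8, 317.3, 300.3])] [[285.19864304 292.85346325]]
```

View pics/w8.png

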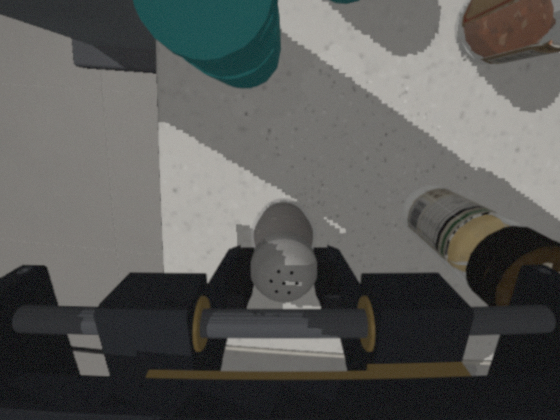

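Salt is held by its head at (285,268), about 5 mm toward +y of the tool centre. I'll carry it to the middle cell.

```bash
python3 -m jog '[{"wx":0,"wy":0,"wz":0,"dx":0,"dy":0,"dz":0.1,"hand":1},{"wx":0,"wy":0,"wz":0,"dx":0,"dy":0,"dz":0.16,"hand":1},{"wx":0,"wy":0,"wz":0,"dx":0,"dy":0,"dz":0.16,"hand":1},{"wx":0,"wy":0,"wz":0,"dx":0,"dy":0,"dz":0.16,"hand":1},{"wx":0,"wy":0,"wz":0,"dx":0,"dy":0,"dz":0.16,"hand":1}]'
python3 -m jog '[{"wx":0,"wy":0,"wz":0,"dx":0.044,"dy":0.155,"dz":0,"hand":1},{"wx":0,"wy":0,"wz":0,"dx":0.044,"dy":0.155,"dz":0,"hand":1},{"wx":0,"wy":0,"wz":0,"dx":0.044,"dy":0.155,"dz":0,"hand":1},{"wx":0,"wy":0,"wz":0,"dx":0.044,"dy":0.155,"dz":0,"hand":1},{"wx":0,"wy":0,"wz":0,"dx":0.044,"dy":0.155,"dz":0,"hand":1}]'
python3 -m jog '[{"wx":0,"wy":0,"wz":0,"dx":0.044,"dy":0.155,"dz":0,"hand":1},{"wx":0,"wy":0,"wz":0,"dx":0.044,"dy":0.155,"dz":0,"hand":1},{"wx":0,"wy":0,"wz":0,"dx":0.044,"dy":0.155,"dz":0,"hand":1},{"wx":0,"wy":0,"wz":0,"dx":0.044,"dy":0.155,"dz":0,"hand":1},{"wx":0,"wy":0,"wz":0,"dx":0.044,"dy":0.155,"dz":0,"hand":1}]'
python3 -m jog '[{"wx":0,"wy":0,"wz":0,"dx":0,"dy":0,"dz":0,"hand":1},{"wx":0,"wy":0,"wz":0,"dx":0,"dy":0,"dz":0,"hand":1},{"wx":0,"wy":0,"wz":0,"dx":0,"dy":0,"dz":0,"hand":1}]'
```

```text
clock: 21.23
tool_pos: [0.4847, -0.3479, 0.2462]
eef_rot: [0.674, 0.739, -0.0, -0.0]
contact_force: [1.0, -0.1, -1.3]
opening: 0.375
finger_force: 19.8
clock: 21.65
tool_pos: [0.5402, -0.1526, 0.2445]
eef_rot: [0.674, 0.739, 0.0, -0.0]
contact_force: [0.3, -0.3, -0.6]
opening: 0.375
finger_force: 19.8
clock: 22.07
tool_pos: [0.5951, 0.0414, 0.2444]
eef_rot: [0.674, 0.739, -0.0, -0.0]
contact_force: [0.7, -0.5, -0.0]
opening: 0.371
finger_force: 19.8
clock: 22.32
tool_pos: [0.5948, 0.0387, 0.2443]
eef_rot: [0.674, 0.739, -0.001, 0.0]
contact_force: [-0.4, 0.1, -0.2]
opening: 0.374
finger_force: 19.8
```

```bash
python3 -m jog '[{"wx":0,"wy":0,"wz":0,"dx":0,"dy":0,"dz":-0.15,"hand":1},{"wx":0,"wy":0,"wz":0,"dx":0,"dy":0,"dz":-0.15,"hand":1},{"wx":0,"wy":0,"wz":0,"dx":0,"dy":0,"dz":-0.12,"hand":1},{"wx":0,"wy":0,"wz":0,"dx":0,"dy":0,"dz":0,"hand":1}]'
python3 -m jog '[{"wx":0,"wy":0,"wz":0,"dx":0,"dy":0,"dz":-0.08,"hand":1},{"wx":0,"wy":0,"wz":0,"dx":0,"dy":0,"dz":-0.08,"hand":1},{"wx":0,"wy":0,"wz":0,"dx":0,"dy":0,"dz":-0.05,"hand":1},{"wx":0,"wy":0,"wz":0,"dx":0,"dy":0,"dz":0,"hand":1},{"wx":0,"wy":0,"wz":0,"dx":0,"dy":0,"dz":0,"hand":1}]'
```

```text
clock: 22.65
tool_pos: [0.5906, 0.037, 0.1345]
eef_rot: [0.675, 0.738, -0.004, -0.004]
contact_force: [-1.1, -0.3, -0.6]
opening: 0.373
finger_force: 19.8
clock: 23.07
tool_pos: [0.5955, 0.0382, 0.0879]
eef_rot: [0.674, 0.738, -0.0, 0.0]
contact_force: [0.4, 0.6, -1.1]
opening: 0.373
finger_force: 19.8
```

```bash
python3 -m jog '[{"wx":0,"wy":0,"wz":0,"dx":0,"dy":0,"dz":-0.03,"hand":1},{"wx":0,"wy":0,"wz":0,"dx":0,"dy":0,"dz":-0.01,"hand":1},{"wx":0,"wy":0,"wz":0,"dx":0,"dy":0,"dz":0,"hand":1},{"wx":0,"wy":0,"wz":0,"dx":0,"dy":0,"dz":0,"hand":1}]'
for i in 1 2; do python3 -m jog '[{"wx":0,"wy":0,"wz":0,"dx":0,"dy":0,"dz":-0.006,"hand":1},{"wx":0,"wy":0,"wz":0,"dx":0,"dy":0,"dz":0,"hand":1},{"wx":0,"wy":0,"wz":0,"dx":0,"dy":0,"dz":0,"hand":1}]' | grep -E "tool_pos|contact"; done
```

```text
clock: 23.4
tool_pos: [0.5954, 0.0393, 0.0775]
eef_rot: [0.674, 0.739, 0.0, 0.0]
contact_force: [0.8, -0.3, -1.1]
opening: 0.372
finger_force: 19.8
tool_pos: [0.5953, 0.0393, 0.0757]
contact_force: [-0.4, 0.3, -1.2]
tool_pos: [0.5952, 0.0392, 0.074]
contact_force: [0.2, -0.0, -1.1]
```

```bash
python3 -m jog '[{"wx":0,"wy":0,"wz":0,"dx":0,"dy":0,"dz":-0.004,"hand":1},{"wx":0,"wy":0,"wz":0,"dx":0,"dy":0,"dz":0,"hand":0.35},{"wx":0,"wy":0,"wz":0,"dx":0,"dy":0,"dz":0,"hand":0.35},{"wx":0,"wy":0,"wz":0,"dx":0,"dy":0,"dz":0,"hand":0.35},{"wx":0,"wy":0,"wz":0,"dx":0,"dy":0,"dz":0,"hand":0.35}]'
python3 -m jog '[{"wx":0,"wy":0,"wz":0,"dx":0,"dy":0,"dz":0.1,"hand":0.35},{"wx":0,"wy":0,"wz":0,"dx":0,"dy":0,"dz":0.15,"hand":0.35},{"wx":0,"wy":0,"wz":0,"dx":0,"dy":0,"dz":0.15,"hand":0.2},{"wx":0,"wy":0,"wz":0,"dx":0,"dy":0,"dz":0.15,"hand":0.1},{"wx":0,"wy":0,"wz":0,"dx":0,"dy":0,"dz":0.15,"hand":0.1}]'
python3 -m jog '[{"wx":0,"wy":0,"wz":0.0604,"dx":0.006,"dy":-0.138,"dz":0,"hand":0.1},{"wx":0,"wy":0,"wz":0.0604,"dx":0.006,"dy":-0.138,"dz":0,"hand":0.1},{"wx":0,"wy":0,"wz":0.0604,"dx":0.006,"dy":-0.138,"dz":0,"hand":0.1},{"wx":0,"wy":0,"wz":0.0604,"dx":0.006,"dy":-0.138,"dz":0,"hand":0.1},{"wx":0,"wy":0,"wz":0.0604,"dx":0.006,"dy":-0.138,"dz":0,"hand":0.1}]'
python3 -m jog '[{"wx":0,"wy":0,"wz":0.0604,"dx":0.006,"dy":-0.138,"dz":0,"hand":0.1},{"wx":0,"wy":0,"wz":0.0604,"dx":0.006,"dy":-0.138,"dz":0,"hand":0.1},{"wx":0,"wy":0,"wz":0.0604,"dx":0,"dy":0,"dz":0,"hand":0.1},{"wx":0,"wy":0,"wz":0.0604,"dx":0,"dy":0,"dz":0,"hand":0.1},{"wx":0,"wy":0,"wz":0.0604,"dx":0,"dy":0,"dz":0,"hand":0.1}]'
python3 -m jog '[{"wx":0,"wy":0,"wz":0.0604,"dx":0,"dy":0,"dz":0,"hand":0.1},{"wx":0,"wy":0,"wz":0.0604,"dx":0,"dy":0,"dz":0,"hand":0.1},{"wx":0,"wy":0,"wz":0.0604,"dx":0,"dy":0,"dz":0,"hand":0.1},{"wx":0,"wy":0,"wz":0,"dx":0,"dy":0,"dz":0,"hand":0.1},{"wx":0,"wy":0,"wz":0,"dx":0,"dy":0,"dz":0,"hand":0.1}]'
python3 - <<'E'
from h import *
c,o=look("w9",("spice_d",)); s=r.get_state(); print(o,s["q"].round(2),s["tool_pos"])
print("pred",bb(proj(c,cyl(.606,-.203,.023,.105))).round(1))
for d in o:
    m=least_squares(lambda q:bb(proj(c,cyl(*q,.023,.105)))-d[2],[.606,-.203],loss="soft_l1"); print(m.x.round(4),m.cost.round(1))
E
```

```text
clock: 24.32
tool_pos: [0.5953, 0.0392, 0.0731]
eef_rot: [0.674, 0.739, 0.0, 0.0]
contact_force: [-0.7, 0.4, 0.9]
opening: 0.639
finger_force: 0.0
clock: 24.73
tool_pos: [0.5948, 0.0391, 0.2499]
eef_rot: [0.674, 0.739, -0.0, -0.0]
contact_force: [0.8, 0.1, 0.8]
opening: 0.852
finger_force: 0.0
clock: 25.15
tool_pos: [0.6025, -0.1348, 0.2483]
eef_rot: [0.421, 0.907, -0.0, 0.0]
contact_force: [1.1, -0.3, -0.4]
opening: 0.899
finger_force: 0.0
clock: 25.57
tool_pos: [0.6052, -0.2035, 0.2479]
eef_rot: [0.133, 0.991, -0.0, -0.0]
contact_force: [0.7, 0.7, 0.2]
opening: 0.898
finger_force: 0.0
clock: 25.98
tool_pos: [0.6055, -0.2024, 0.248]
eef_rot: [-0.044, 0.999, 0.0, -0.0]
contact_force: [0.5, 0.6, -0.5]
opening: 0.904
finger_force: 0.0
[('spice_d', 0.97, [291.1, 72.0, 341.3, 121.6]), ('spice_d', 0.96, [240.8, 0.4, 289.8, 67.3]), ('spice_d', 0.8, [263.8, 156.3, 307.9, 214.6]), ('spice_d', 0.71, [88.9, 237.1, 148.9, 277.4]), ('spice_d', 0.58, [143.5, 141.8, 208.2, 188.6])] [ 0.31  0.69 -0.11  1.51  0.09  0.94  1.83] [ 0.60560616 -0.20228162  0.24804566]
pred [260.7 158.3 304.9 216.1]
[ 0.5078 -0.1787] 0.9
[ 0.4537 -0.2318] 5.6
[ 0.6036 -0.2   ] 0.2
[ 0.7034 -0.3965] 38.0
[ 0.588  -0.3249] 7.7
```

```bash
python3 -m jog '[{"wx":0,"wy":0,"wz":0,"dx":-0.008,"dy":0.008,"dz":-0.16,"hand":0},{"wx":0,"wy":0,"wz":0,"dx":0,"dy":0,"dz":-0.16,"hand":0},{"wx":0,"wy":0,"wz":0,"dx":0,"dy":0,"dz":-0.16,"hand":0},{"wx":0,"wy":0,"wz":0,"dx":0,"dy":0,"dz":-0.16,"hand":0},{"wx":0,"wy":0,"wz":0,"dx":0,"dy":0,"dz":-0.08,"hand":0}]' 20
python3 -m jog '[{"wx":0,"wy":0,"wz":0,"dx":0,"dy":0,"dz":0,"hand":0},{"wx":0,"wy":0,"wz":0,"dx":0,"dy":0,"dz":0,"hand":1},{"wx":0,"wy":0,"wz":0,"dx":0,"dy":0,"dz":0,"hand":1},{"wx":0,"wy":0,"wz":0,"dx":0,"dy":0,"dz":0,"hand":1},{"wx":0,"wy":0,"wz":0,"dx":0,"dy":0,"dz":0,"hand":1}]'
python3 -m jog '[{"wx":0,"wy":0,"wz":0,"dx":0,"dy":0,"dz":0,"hand":1},{"wx":0,"wy":0,"wz":0,"dx":0,"dy":0,"dz":0,"hand":1},{"wx":0,"wy":0,"wz":0,"dx":0,"dy":0,"dz":0,"hand":1},{"wx":0,"wy":0,"wz":0,"dx":0,"dy":0,"dz":0,"hand":1},{"wx":0,"wy":0,"wz":0,"dx":0,"dy":0,"dz":0,"hand":1}]'
```

```text
clock: 26.5
tool_pos: [0.601, -0.1994, 0.0636]
eef_rot: [-0.045, 0.999, 0.001, -0.003]
contact_force: [0.7, -1.1, 0.0]
opening: 0.999
finger_force: 0.0
clock: 26.92
tool_pos: [0.6051, -0.2007, 0.0703]
eef_rot: [-0.045, 0.999, -0.001, 0.002]
contact_force: [0.6, 0.8, 0.1]
opening: 0.725
finger_force: 0.0
clock: 27.33
tool_pos: [0.6043, -0.2006, 0.0688]
eef_rot: [-0.045, 0.999, -0.0, 0.001]
contact_force: [0.2, -0.2, 4.9]
opening: 0.509
finger_force: 20.0
```

```bash
python3 -m jog '[{"wx":0,"wy":0,"wz":0,"dx":0,"dy":0,"dz":0.1,"hand":1},{"wx":0,"wy":0,"wz":0,"dx":0,"dy":0,"dz":0.15,"hand":1},{"wx":0,"wy":0,"wz":0,"dx":0,"dy":0,"dz":0.15,"hand":1},{"wx":0,"wy":0,"wz":0,"dx":0,"dy":0,"dz":0.15,"hand":1},{"wx":0,"wy":0,"wz":0,"dx":0,"dy":0,"dz":0.15,"hand":1}]'
python3 -m jog '[{"wx":0,"wy":0,"wz":-0.0604,"dx":-0.012,"dy":0.148,"dz":0,"hand":1},{"wx":0,"wy":0,"wz":-0.0604,"dx":0,"dy":0.148,"dz":0,"hand":1},{"wx":0,"wy":0,"wz":-0.0604,"dx":0,"dy":0.148,"dz":0,"hand":1},{"wx":0,"wy":0,"wz":-0.0604,"dx":0,"dy":0.148,"dz":0,"hand":1},{"wx":0,"wy":0,"wz":-0.0604,"dx":0,"dy":0.148,"dz":0,"hand":1}]'
python3 -m jog '[{"wx":0,"wy":0,"wz":-0.0604,"dx":0,"dy":0,"dz":0,"hand":1},{"wx":0,"wy":0,"wz":-0.0604,"dx":0,"dy":0,"dz":0,"hand":1},{"wx":0,"wy":0,"wz":-0.0604,"dx":0,"dy":0,"dz":0,"hand":1},{"wx":0,"wy":0,"wz":-0.0604,"dx":0,"dy":0,"dz":0,"hand":1},{"wx":0,"wy":0,"wz":-0.0604,"dx":0,"dy":0,"dz":0,"hand":1}]'
python3 -m jog '[{"wx":0,"wy":0,"wz":-0.0604,"dx":0,"dy":0,"dz":0,"hand":1},{"wx":0,"wy":0,"wz":-0.0604,"dx":0,"dy":0,"dz":0,"hand":1},{"wx":0,"wy":0,"wz":-0.0604,"dx":0,"dy":0,"dz":0,"hand":1},{"wx":0,"wy":0,"wz":0,"dx":0,"dy":0,"dz":0,"hand":1},{"wx":0,"wy":0,"wz":0,"dx":0,"dy":0,"dz":0,"hand":1}]'
python3 - <<'E'
from h import *
cv2.imwrite("pics/w10.png",r.snapshot("wrist")[:,:,::-1])
E
```

```text
clock: 27.75
tool_pos: [0.6029, -0.2, 0.2443]
eef_rot: [-0.046, 0.999, 0.0, -0.001]
contact_force: [0.8, -0.1, -0.6]
opening: 0.503
finger_force: 20.0
clock: 28.17
tool_pos: [0.5999, -0.0135, 0.2428]
eef_rot: [0.257, 0.967, 0.0, -0.001]
contact_force: [-0.3, -0.4, -0.7]
opening: 0.508
finger_force: 20.0
clock: 28.58
tool_pos: [0.6001, -0.0149, 0.2426]
eef_rot: [0.532, 0.847, -0.0, -0.001]
contact_force: [-0.2, 0.4, -1.4]
opening: 0.503
finger_force: 20.0
clock: 29.0
tool_pos: [0.6003, -0.015, 0.2426]
eef_rot: [0.673, 0.74, -0.0, -0.0]
contact_force: [1.1, 0.2, -0.7]
opening: 0.509
finger_force: 20.0
```

View pics/w10.png

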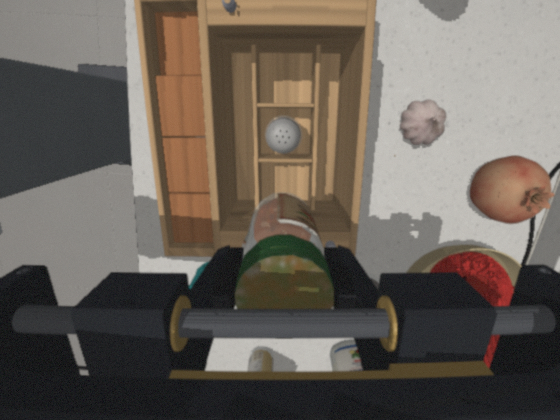

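The salt stands upright in the middle cell (284,135), and the green-capped jar is held over the right cell. Lower.

```bash
python3 -m jog '[{"wx":0,"wy":0,"wz":0,"dx":0,"dy":0,"dz":-0.15,"hand":1},{"wx":0,"wy":0,"wz":0,"dx":0,"dy":0,"dz":-0.15,"hand":1},{"wx":0,"wy":0,"wz":0,"dx":0,"dy":0,"dz":-0.12,"hand":1},{"wx":0,"wy":0,"wz":0,"dx":0,"dy":0,"dz":0,"hand":1}]'
python3 -m jog '[{"wx":0,"wy":0,"wz":0,"dx":0.003,"dy":0,"dz":-0.08,"hand":1},{"wx":0,"wy":0,"wz":0,"dx":0,"dy":0,"dz":-0.08,"hand":1},{"wx":0,"wy":0,"wz":0,"dx":0,"dy":0,"dz":-0.04,"hand":1},{"wx":0,"wy":0,"wz":0,"dx":0,"dy":0,"dz":0,"hand":1},{"wx":0,"wy":0,"wz":0,"dx":0,"dy":0,"dz":0,"hand":1}]'
python3 -m jog '[{"wx":0,"wy":0,"wz":0,"dx":0,"dy":0,"dz":-0.008,"hand":1},{"wx":0,"wy":0,"wz":0,"dx":0,"dy":0,"dz":0,"hand":1},{"wx":0,"wy":0,"wz":0,"dx":0,"dy":0,"dz":0,"hand":1}]'
```

```text
clock: 29.38
tool_pos: [0.5963, -0.0144, 0.1327]
eef_rot: [0.673, 0.74, -0.003, -0.005]
contact_force: [-0.8, -0.6, -1.2]
opening: 0.508
finger_force: 20.0
clock: 29.8
tool_pos: [0.602, -0.0154, 0.0891]
eef_rot: [0.674, 0.739, 0.0, 0.0]
contact_force: [0.4, 0.5, -0.5]
opening: 0.505
finger_force: 20.0
clock: 30.05
tool_pos: [0.6021, -0.0153, 0.0872]
eef_rot: [0.674, 0.739, 0.001, 0.001]
contact_force: [-0.1, 0.0, -0.6]
opening: 0.506
finger_force: 20.0
```

```bash
for i in 1 2 3; do python3 -m jog '[{"wx":0,"wy":0,"wz":0,"dx":0,"dy":0,"dz":-0.006,"hand":1},{"wx":0,"wy":0,"wz":0,"dx":0,"dy":0,"dz":0,"hand":1},{"wx":0,"wy":0,"wz":0,"dx":0,"dy":0,"dz":0,"hand":1}]' | grep -E "tool_pos|contact"; done
```

```text
tool_pos: [0.6015, -0.0152, 0.0848]
contact_force: [0.1, -0.1, -1.7]
tool_pos: [0.6014, -0.0152, 0.083]
contact_force: [0.5, 0.5, -0.7]
tool_pos: [0.6015, -0.0155, 0.0828]
contact_force: [-3.2, 0.3, 8.2]
```

```bash
python3 -m jog '[{"wx":0,"wy":0,"wz":0,"dx":0,"dy":0,"dz":0.003,"hand":1},{"wx":0,"wy":0,"wz":0,"dx":0,"dy":0,"dz":0,"hand":0.3},{"wx":0,"wy":0,"wz":0,"dx":0,"dy":0,"dz":0,"hand":0.3},{"wx":0,"wy":0,"wz":0,"dx":0,"dy":0,"dz":0,"hand":0.3},{"wx":0,"wy":0,"wz":0,"dx":0,"dy":0,"dz":0,"hand":0.3}]'
python3 -m jog '[{"wx":0,"wy":0,"wz":0,"dx":0,"dy":0,"dz":0.1,"hand":0.3},{"wx":0,"wy":0,"wz":0,"dx":0,"dy":0,"dz":0.15,"hand":0.3},{"wx":0,"wy":0,"wz":0,"dx":0,"dy":0,"dz":0.15,"hand":0.1},{"wx":0,"wy":0,"wz":0,"dx":0,"dy":0,"dz":0.15,"hand":0},{"wx":0,"wy":0,"wz":0,"dx":0,"dy":0,"dz":0.12,"hand":0}]'
python3 -m jog '[{"wx":0,"wy":0,"wz":0.0604,"dx":-0.006,"dy":-0.155,"dz":0,"hand":0},{"wx":0,"wy":0,"wz":0.0604,"dx":-0.006,"dy":-0.155,"dz":0,"hand":0},{"wx":0,"wy":0,"wz":0.0604,"dx":-0.006,"dy":-0.155,"dz":0,"hand":0},{"wx":0,"wy":0,"wz":0.0604,"dx":-0.006,"dy":-0.155,"dz":0,"hand":0},{"wx":0,"wy":0,"wz":0.0604,"dx":-0.006,"dy":-0.155,"dz":0,"hand":0}]'
python3 -m jog '[{"wx":0,"wy":0,"wz":0.0604,"dx":-0.006,"dy":-0.155,"dz":0,"hand":0},{"wx":0,"wy":0,"wz":0.0604,"dx":-0.006,"dy":-0.155,"dz":0,"hand":0},{"wx":0,"wy":0,"wz":0.0604,"dx":-0.006,"dy":-0.155,"dz":0,"hand":0},{"wx":0,"wy":0,"wz":0.0604,"dx":0,"dy":0,"dz":0,"hand":0},{"wx":0,"wy":0,"wz":0.0604,"dx":0,"dy":0,"dz":0,"hand":0}]'
python3 -m jog '[{"wx":0,"wy":0,"wz":0.0604,"dx":0,"dy":0,"dz":0,"hand":0},{"wx":0,"wy":0,"wz":0.0604,"dx":0,"dy":0,"dz":0,"hand":0},{"wx":0,"wy":0,"wz":0.0604,"dx":0,"dy":0,"dz":0,"hand":0},{"wx":0,"wy":0,"wz":0,"dx":0,"dy":0,"dz":0,"hand":0},{"wx":0,"wy":0,"wz":0,"dx":0,"dy":0,"dz":0,"hand":0}]'
python3 - <<'E'
from h import *
c,o=look("w11",("spice_a",)); s=r.get_state(); print(o,s["q"].round(2),s["tool_pos"])
for R,h in((.0205,.105),(.022,.096)):
  print("pred",bb(proj(c,cyl(.591,-.325,R,h))).round(1))
  for d in o:
    m=least_squares(lambda q:bb(proj(c,cyl(*q,R,h)))-d[2],[.591,-.325],loss="soft_l1"); print(m.x.round(4),m.cost.round(1))
E
```

```text
clock: 31.22
tool_pos: [0.6015, -0.0153, 0.0822]
eef_rot: [0.674, 0.739, -0.0, -0.0]
contact_force: [-0.3, 0.4, -0.0]
opening: 0.701
finger_force: 0.0
clock: 31.63
tool_pos: [0.6019, -0.0156, 0.2527]
eef_rot: [0.674, 0.739, 0.001, 0.001]
contact_force: [0.7, 0.1, -1.0]
opening: 0.901
finger_force: 0.0
clock: 32.05
tool_pos: [0.5936, -0.2107, 0.2499]
eef_rot: [0.421, 0.907, -0.0, 0.0]
contact_force: [0.4, 1.4, -0.8]
opening: 1.003
finger_force: 0.0
clock: 32.47
tool_pos: [0.5876, -0.3298, 0.2493]
eef_rot: [0.135, 0.991, -0.001, -0.0]
contact_force: [0.3, 1.4, -0.1]
opening: 1.001
finger_force: 0.0
clock: 32.88
tool_pos: [0.5892, -0.3254, 0.2496]
eef_rot: [-0.044, 0.999, 0.0, -0.0]
contact_force: [0.1, -0.1, 0.2]
opening: 1.002
finger_force: 0.0
[('spice_a', 0.93, [383.1, 104.4, 460.7, 148.3]), ('spice_a', 0.92, [543.0, 203.6, 560.0, 251.2]), ('spice_a', 0.91, [191.6, 255.2, 227.8, 305.7]), ('spice_a', 0.78, [262.6, 161.3, 301.0, 210.9]), ('spice_a', 0.78, [351.4, 30.5, 422.2, 90.7])] [ 0.5   0.74 -0.12  1.39  0.09  1.01  2.02] [ 0.58936876 -0.32526432  0.24977784]
pred [264.  160.9 303.2 214.6]
[ 0.5067 -0.1778] 0.9
[ 0.6143 -0.023 ] 79.5
[ 0.7178 -0.4039] 25.2
[ 0.5884 -0.3271] 2.4
[ 0.4477 -0.23  ] 1.9
pred [263.2 159.8 304.1 213.2]
[ 0.5068 -0.1743] 2.2
[ 0.6177 -0.0142] 74.6
[ 0.7243 -0.4053] 22.8
[ 0.5901 -0.327 ] 3.4
[ 0.4467 -0.2279] 1.9
```

```bash
python3 -m jog '[{"wx":0,"wy":0,"wz":0,"dx":0,"dy":-0.004,"dz":-0.16,"hand":0},{"wx":0,"wy":0,"wz":0,"dx":0,"dy":0,"dz":-0.16,"hand":0},{"wx":0,"wy":0,"wz":0,"dx":0,"dy":0,"dz":-0.16,"hand":0},{"wx":0,"wy":0,"wz":0,"dx":0,"dy":0,"dz":-0.16,"hand":0},{"wx":0,"wy":0,"wz":0,"dx":0,"dy":0,"dz":-0.1,"hand":0}]' 20
python3 -m jog '[{"wx":0,"wy":0,"wz":0,"dx":0,"dy":0,"dz":0,"hand":0},{"wx":0,"wy":0,"wz":0,"dx":0,"dy":0,"dz":0,"hand":1},{"wx":0,"wy":0,"wz":0,"dx":0,"dy":0,"dz":0,"hand":1},{"wx":0,"wy":0,"wz":0,"dx":0,"dy":0,"dz":0,"hand":1},{"wx":0,"wy":0,"wz":0,"dx":0,"dy":0,"dz":0,"hand":1}]'
python3 -m jog '[{"wx":0,"wy":0,"wz":0,"dx":0,"dy":0,"dz":0,"hand":1},{"wx":0,"wy":0,"wz":0,"dx":0,"dy":0,"dz":0,"hand":1},{"wx":0,"wy":0,"wz":0,"dx":0,"dy":0,"dz":0,"hand":1},{"wx":0,"wy":0,"wz":0,"dx":0,"dy":0,"dz":0,"hand":1},{"wx":0,"wy":0,"wz":0,"dx":0,"dy":0,"dz":0,"hand":1}]'
python3 -m jog '[{"wx":0,"wy":0,"wz":0,"dx":0,"dy":0,"dz":0,"hand":1},{"wx":0,"wy":0,"wz":0,"dx":0,"dy":0,"dz":0,"hand":1}]'
```

```text
clock: 33.4
tool_pos: [0.5874, -0.3252, 0.0609]
eef_rot: [-0.045, 0.999, 0.001, -0.002]
contact_force: [0.1, 0.5, 0.0]
opening: 1.0
finger_force: 0.0
clock: 33.82
tool_pos: [0.591, -0.3271, 0.0674]
eef_rot: [-0.045, 0.999, -0.001, 0.002]
contact_force: [-0.3, 0.5, 0.9]
opening: 0.724
finger_force: 0.0
clock: 34.23
tool_pos: [0.5898, -0.3265, 0.0654]
eef_rot: [-0.046, 0.999, -0.0, 0.0]
contact_force: [-1.3, 0.4, 3.2]
opening: 0.455
finger_force: 20.0
clock: 34.4
tool_pos: [0.5898, -0.3265, 0.0653]
eef_rot: [-0.045, 0.999, -0.0, 0.0]
contact_force: [-0.1, 0.3, 3.6]
opening: 0.454
finger_force: 20.0
```

```bash
python3 -m jog '[{"wx":0,"wy":0,"wz":0,"dx":0,"dy":0,"dz":0.1,"hand":1},{"wx":0,"wy":0,"wz":0,"dx":0,"dy":0,"dz":0.15,"hand":1},{"wx":0,"wy":0,"wz":0,"dx":0,"dy":0,"dz":0.15,"hand":1},{"wx":0,"wy":0,"wz":0,"dx":0,"dy":0,"dz":0.15,"hand":1},{"wx":0,"wy":0,"wz":0,"dx":0,"dy":0,"dz":0.16,"hand":1}]'
python3 -m jog '[{"wx":0,"wy":0,"wz":-0.0604,"dx":0,"dy":0.157,"dz":0,"hand":1},{"wx":0,"wy":0,"wz":-0.0604,"dx":0,"dy":0.157,"dz":0,"hand":1},{"wx":0,"wy":0,"wz":-0.0604,"dx":0,"dy":0.157,"dz":0,"hand":1},{"wx":0,"wy":0,"wz":-0.0604,"dx":0,"dy":0.157,"dz":0,"hand":1},{"wx":0,"wy":0,"wz":-0.0604,"dx":0,"dy":0.157,"dz":0,"hand":1}]'
python3 -m jog '[{"wx":0,"wy":0,"wz":-0.0604,"dx":0,"dy":0.157,"dz":0,"hand":1},{"wx":0,"wy":0,"wz":-0.0604,"dx":0,"dy":0.157,"dz":0,"hand":1},{"wx":0,"wy":0,"wz":-0.0604,"dx":0,"dy":0.157,"dz":0,"hand":1},{"wx":0,"wy":0,"wz":-0.0604,"dx":0,"dy":0.157,"dz":0,"hand":1},{"wx":0,"wy":0,"wz":-0.0604,"dx":0,"dy":0.157,"dz":0,"hand":1}]'
python3 -m jog '[{"wx":0,"wy":0,"wz":-0.0604,"dx":0,"dy":0.153,"dz":0,"hand":1},{"wx":0,"wy":0,"wz":-0.0604,"dx":0,"dy":0,"dz":0,"hand":1},{"wx":0,"wy":0,"wz":-0.0604,"dx":0,"dy":0,"dz":0,"hand":1},{"wx":0,"wy":0,"wz":0,"dx":0,"dy":0,"dz":0,"hand":1},{"wx":0,"wy":0,"wz":0,"dx":0,"dy":0,"dz":0,"hand":1}]'
```

```text
clock: 34.82
tool_pos: [0.5884, -0.3257, 0.2429]
eef_rot: [-0.046, 0.999, 0.001, -0.001]
contact_force: [0.3, 0.3, -2.0]
opening: 0.458
finger_force: 20.0
clock: 35.23
tool_pos: [0.5886, -0.1281, 0.2419]
eef_rot: [0.257, 0.966, 0.0, -0.001]
contact_force: [0.9, 1.0, -1.4]
opening: 0.458
finger_force: 20.0
clock: 35.65
tool_pos: [0.5886, 0.0683, 0.2418]
eef_rot: [0.532, 0.847, -0.0, -0.001]
contact_force: [0.9, -0.2, -2.2]
opening: 0.455
finger_force: 20.0
clock: 36.07
tool_pos: [0.589, 0.1044, 0.2418]
eef_rot: [0.673, 0.74, -0.001, -0.0]
contact_force: [0.2, 0.3, -1.7]
opening: 0.454
finger_force: 20.0
```

```bash
python3 -m jog '[{"wx":0,"wy":0,"wz":0,"dx":0.004,"dy":0,"dz":-0.15,"hand":1},{"wx":0,"wy":0,"wz":0,"dx":0,"dy":0,"dz":-0.15,"hand":1},{"wx":0,"wy":0,"wz":0,"dx":0,"dy":0,"dz":-0.12,"hand":1},{"wx":0,"wy":0,"wz":0,"dx":0,"dy":0,"dz":0,"hand":1}]'
python3 -m jog '[{"wx":0,"wy":0,"wz":0,"dx":0,"dy":0,"dz":-0.08,"hand":1},{"wx":0,"wy":0,"wz":0,"dx":0,"dy":0,"dz":-0.08,"hand":1},{"wx":0,"wy":0,"wz":0,"dx":0,"dy":0,"dz":-0.04,"hand":1},{"wx":0,"wy":0,"wz":0,"dx":0,"dy":0,"dz":0,"hand":1},{"wx":0,"wy":0,"wz":0,"dx":0,"dy":0,"dz":0,"hand":1}]'
for i in 1 2; do python3 -m jog '[{"wx":0,"wy":0,"wz":0,"dx":0,"dy":0,"dz":-0.01,"hand":1},{"wx":0,"wy":0,"wz":0,"dx":0,"dy":0,"dz":0,"hand":1},{"wx":0,"wy":0,"wz":0,"dx":0,"dy":0,"dz":0,"hand":1}]' | grep -E "tool_pos|contact"; done
```

```text
clock: 36.4
tool_pos: [0.586, 0.1036, 0.1319]
eef_rot: [0.673, 0.739, -0.004, -0.004]
contact_force: [-1.2, -0.6, -0.4]
opening: 0.455
finger_force: 20.0
clock: 36.82
tool_pos: [0.591, 0.1041, 0.0883]
eef_rot: [0.674, 0.739, 0.0, 0.0]
contact_force: [0.3, 0.3, -1.6]
opening: 0.456
finger_force: 20.0
tool_pos: [0.5911, 0.1045, 0.0859]
contact_force: [0.1, -0.9, -1.5]
tool_pos: [0.5904, 0.1045, 0.0824]
contact_force: [0.5, 0.4, 0.2]
```

```bash
for i in 1 2; do python3 -m jog '[{"wx":0,"wy":0,"wz":0,"dx":0,"dy":0,"dz":-0.006,"hand":1},{"wx":0,"wy":0,"wz":0,"dx":0,"dy":0,"dz":0,"hand":1},{"wx":0,"wy":0,"wz":0,"dx":0,"dy":0,"dz":0,"hand":1}]' | grep -E "tool_pos|contact"; done
```

```text
tool_pos: [0.5904, 0.1045, 0.0808]
contact_force: [0.2, -0.8, -1.1]
tool_pos: [0.5906, 0.1044, 0.0794]
contact_force: [0.5, 0.5, -0.5]
```

```bash
python3 -m jog '[{"wx":0,"wy":0,"wz":0,"dx":0,"dy":0,"dz":-0.002,"hand":1},{"wx":0,"wy":0,"wz":0,"dx":0,"dy":0,"dz":0,"hand":0.35},{"wx":0,"wy":0,"wz":0,"dx":0,"dy":0,"dz":0,"hand":0.35},{"wx":0,"wy":0,"wz":0,"dx":0,"dy":0,"dz":0,"hand":0.35},{"wx":0,"wy":0,"wz":0,"dx":0,"dy":0,"dz":0,"hand":0.35}]'
python3 -m jog '[{"wx":0,"wy":0,"wz":0,"dx":0,"dy":0,"dz":0.1,"hand":0.35},{"wx":0,"wy":0,"wz":0,"dx":0,"dy":0,"dz":0.15,"hand":0.35},{"wx":0,"wy":0,"wz":0,"dx":0,"dy":0,"dz":0.15,"hand":0.35},{"wx":0,"wy":0,"wz":0,"dx":0,"dy":0,"dz":0.15,"hand":0.35},{"wx":0,"wy":0,"wz":0,"dx":0,"dy":0,"dz":0.15,"hand":0.35}]'
python3 -m jog '[{"wx":0,"wy":0,"wz":0,"dx":-0.04,"dy":0.15,"dz":0,"hand":0.35},{"wx":0,"wy":0,"wz":0,"dx":-0.04,"dy":0.15,"dz":0,"hand":0.35},{"wx":0,"wy":0,"wz":0,"dx":-0.04,"dy":0.15,"dz":0,"hand":0.35},{"wx":0,"wy":0,"wz":0,"dx":-0.04,"dy":0.15,"dz":0.08,"hand":0.35},{"wx":0,"wy":0,"wz":0,"dx":-0.04,"dy":0.15,"dz":0.08,"hand":0.35}]'
python3 -m jog '[{"wx":0,"wy":0,"wz":0,"dx":-0.04,"dy":0.15,"dz":0,"hand":0.35},{"wx":0,"wy":0,"wz":0,"dx":0,"dy":0,"dz":0,"hand":0.35},{"wx":0,"wy":0,"wz":0,"dx":0,"dy":0,"dz":0,"hand":0.35}]'
python3 - <<'E'
from h import *
c,o=look("w12",("cover",)); s=r.get_state(); print(o,s["tool_pos"])
im=cv2.imread("pics/w12.png"); ms=r.masks_of("wrist","cover")
print([(m["p"],m["bbox"],m["region"].sum()) for m in ms])
if ms: np.save("m12.npy",ms[0]["region"])
P=np.array([[x,y,.01] for x in(-.072,.072) for y in(-.118,.118)])
print("pred corners",proj(c,inbox([.531,.3547,0,.0948],P)).round(0).tolist())
r.snapshot("top"); print("top",r.search_frame("top","cover")); T=r.camera_info("top"); print(proj(T,inbox([.531,.3547,0,.0948],P)).round(0).tolist())
cv2.imwrite("pics/w12m.png",np.hstack([im[:,:400]]))
E
```

```text
clock: 38.23
tool_pos: [0.5904, 0.1045, 0.0788]
eef_rot: [0.674, 0.739, -0.0, -0.0]
contact_force: [-0.5, 0.3, -0.2]
opening: 0.648
finger_force: 0.0
clock: 38.65
tool_pos: [0.59, 0.1043, 0.2556]
eef_rot: [0.674, 0.739, -0.0, -0.0]
contact_force: [0.5, -0.9, -0.1]
opening: 0.649
finger_force: 0.0
clock: 39.07
tool_pos: [0.5396, 0.2901, 0.2916]
eef_rot: [0.674, 0.739, -0.001, -0.001]
contact_force: [0.7, 0.4, -0.6]
opening: 0.648
finger_force: 0.0
clock: 39.32
tool_pos: [0.5297, 0.3294, 0.2916]
eef_rot: [0.672, 0.741, 0.0, -0.001]
contact_force: [0.6, -2.1, -0.5]
opening: 0.65
finger_force: 0.0
[('cover', 0.74, [199.0, 41.1, 315.4, 212.4])] [0.53145075 0.32476008 0.2917329 ]
[(0.86, [201.2, 40.7, 314.1, 213.4], np.int64(17147))]
pred corners [[241.0, 228.0], [234.0, 66.0], [331.0, 228.0], [340.0, 66.0]]
top [{'bbox': [59.4, 229.2, 154.1, 290.9], 'p': 0.68}]
[[159.0, 269.0], [70.0, 277.0], [157.0, 215.0], [69.0, 224.0]]
```

View pics/w12.png

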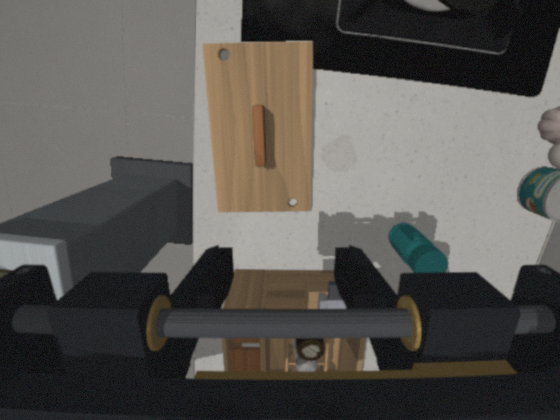

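The cover has been knocked toward the front-left. Corners are (204,42), (313,41), (216,213), (312,212) and holes (223,54), (292,202). I'll fit its pose.

```bash
cat > fc.py <<'E'
from h import *
c,o=pickle.load(open("w12.pkl","rb"))
P=np.array([[-72,118,10],[72,118,10],[-72,-118,10],[72,-118,10],[-45,104,8],[45,-104,8]])/1e3
w=np.array([[204,42],[313,41],[216,213],[312,212],[223,54],[292,202]])
f=lambda b:(proj(c,inbox([b[0],b[1],0,b[2]],P))-w).ravel()
s=least_squares(f,[.5,.36,.05],loss="soft_l1"); print(s.x.round(4),s.fun.reshape(-1,2).round(1).tolist())
E
python3 fc.py; python3 - <<'E'
from h import *
m=np.load("m12.npy").astype(np.uint8)
print(m.shape,cv2.minAreaRect(cv2.findNonZero(m)))
im=cv2.imread("pics/w12.png"); g=cv2.cvtColor(im,cv2.COLOR_BGR2GRAY).astype(int)
# edges: rows across cover
for y in (60,90,130,180,200):
    e=np.gradient(g[y-2:y+3].mean(0)); L=190+np.argmax(np.abs(e[190:230]));R=295+np.argmax(np.abs(e[295:330])); print(y,L,R)
h=cv2.HoughCircles
sub=g[190:215,280:305]; print("hole2 dark/light",np.unravel_index(sub.argmax(),sub.shape),sub.max(),np.median(sub)); print(sub[6:20:1,4:20].tolist()[::3])
E
```

```text
[0.4909 0.3802 0.1058] [[0.2, 1.3], [-1.0, 0.7], [1.0, -2.3], [-2.8, -2.1], [2.2, 0.4], [-0.2, -0.9]]
(420, 560) ((258.2616882324219, 126.17652893066406), (169.3713836669922, 109.811279296875), 89.01223754882812)
60 195 313
90 194 315
130 193 314
180 193 312
200 192 312
hole2 dark/light (np.int64(24), np.int64(0)) 173 125.0
[[112, 111, 113, 113, 116, 119, 123, 125, 122, 123, 127, 126, 127, 128, 131, 126], [110, 113, 113, 109, 106, 106, 123, 147, 155, 160, 156, 147, 134, 126, 129, 129], [110, 110, 109, 102, 100, 124, 156, 167, 170, 172, 170, 162, 142, 124, 121, 128], [107, 114, 111, 103, 93, 88, 97, 106, 119, 119, 113, 112, 119, 123, 126, 127], [114, 114, 113, 112, 113, 115, 115, 120, 122, 126, 127, 125, 128, 125, 128, 126]]
```

```bash
python3 -m jog '[{"wx":0,"wy":0,"wz":0,"dx":-0.081,"dy":0.11,"dz":0,"hand":0.35},{"wx":0,"wy":0,"wz":0,"dx":-0.081,"dy":0.11,"dz":0,"hand":0.35},{"wx":0,"wy":0,"wz":0,"dx":0,"dy":0,"dz":-0.16,"hand":0.35},{"wx":0,"wy":0,"wz":0,"dx":0,"dy":0,"dz":-0.16,"hand":0.35},{"wx":0,"wy":0,"wz":0,"dx":0,"dy":0,"dz":-0.16,"hand":0.35}]'
python3 -m jog '[{"wx":0,"wy":0,"wz":0,"dx":0,"dy":0,"dz":-0.16,"hand":0.35},{"wx":0,"wy":0,"wz":0,"dx":0,"dy":0,"dz":-0.16,"hand":0.35},{"wx":0,"wy":0,"wz":0,"dx":0,"dy":0,"dz":-0.1,"hand":0.35},{"wx":0,"wy":0,"wz":0,"dx":0,"dy":0,"dz":0,"hand":0.35},{"wx":0,"wy":0,"wz":0,"dx":0,"dy":0,"dz":0,"hand":0.35}]'
python3 - <<'E'
from h import *
print(r.get_state()["tool_pos"]); c=r.camera_info("wrist"); im=r.snapshot("wrist"); cv2.imwrite("pics/w13.png",im[:,:,::-1])
a=cv2.imread("pics/w4.png",0); g=cv2.cvtColor(im,cv2.COLOR_RGB2GRAY)
def m(n,x0,y0,x1,y1):
    t=a[y0:y1,x0:x1]; q=cv2.matchTemplate(g,t,cv2.TM_CCOEFF_NORMED); _,v,_,l=cv2.minMaxLoc(q); print(n,(x0,y0),"->",l,round(v,3))
m("hole",175,45,220,90); m("bar end",262,180,305,235); m("edgeR",400,42,430,70); m("cornerL",135,30,165,60)
E
```

```text
clock: 39.98
tool_pos: [0.4914, 0.3809, 0.1714]
eef_rot: [0.674, 0.739, 0.001, 0.0]
contact_force: [-0.1, 0.6, 0.5]
opening: 0.648
finger_force: 0.0
clock: 40.4
tool_pos: [0.4911, 0.3795, 0.0664]
eef_rot: [0.675, 0.738, -0.001, 0.0]
contact_force: [0.6, 0.3, 0.9]
opening: 0.648
finger_force: 0.0
[0.49110666 0.37947824 0.06643153]
hole (175, 45) -> (189, 56) 0.763
bar end (262, 180) -> (263, 167) 0.88
edgeR (400, 42) -> (367, 135) 0.982
cornerL (135, 30) -> (393, 267) 0.868
```

```bash
python3 -m jog '[{"wx":0,"wy":0,"wz":0,"dx":0,"dy":0,"dz":-0.1,"hand":0.35},{"wx":0,"wy":0,"wz":0,"dx":0,"dy":0,"dz":-0.049,"hand":0.35},{"wx":0,"wy":0,"wz":0,"dx":0,"dy":0,"dz":0,"hand":0.35},{"wx":0,"wy":0,"wz":0,"dx":0,"dy":0,"dz":0,"hand":0.35}]'
cat > mt.py <<'E'
from h import *
import sys
im=r.snapshot("wrist"); cv2.imwrite(f"pics/{sys.argv[1]}.png",im[:,:,::-1])
print(r.get_state()["tool_pos"])
a=cv2.imread("pics/w4.png",0); g=cv2.cvtColor(im,cv2.COLOR_RGB2GRAY)
def m(n,x0,y0,x1,y1,R=40):
    t=a[y0:y1,x0:x1]; X=max(0,x0-R);Y=max(0,y0-R); q=cv2.matchTemplate(g[Y:y1+R,X:x1+R],t,cv2.TM_CCOEFF_NORMED); _,v,_,l=cv2.minMaxLoc(q); print(n,"shift",l[0]+X-x0,l[1]+Y-y0,round(v,3))
m("hole",178,45,218,88); m("bar end",262,180,305,235)
E
python3 mt.py w14
```

```text
clock: 40.78
tool_pos: [0.4913, 0.3812, 0.0308]
eef_rot: [0.674, 0.739, 0.0, 0.0]
contact_force: [-0.2, 0.2, 0.1]
opening: 0.651
finger_force: 0.0
[0.49166218 0.38137561 0.0311738 ]
hole shift -5 5 0.882
bar end shift -1 3 0.966
```

```bash
python3 -m jog '[{"wx":0,"wy":0,"wz":0.005,"dx":0,"dy":-0.006,"dz":-0.008,"hand":0.35},{"wx":0,"wy":0,"wz":0,"dx":0,"dy":0,"dz":0,"hand":0.35},{"wx":0,"wy":0,"wz":0,"dx":0,"dy":0,"dz":0,"hand":0.6},{"wx":0,"wy":0,"wz":0,"dx":0,"dy":0,"dz":0,"hand":0.7}]'
python3 mt.py w15
```

```text
clock: 41.17
tool_pos: [0.4911, 0.3797, 0.0283]
eef_rot: [0.67, 0.742, 0.0, 0.0]
contact_force: [-0.4, 0.1, -1.0]
opening: 0.522
finger_force: 0.0
[0.49106126 0.37969368 0.02818083]
hole shift -4 0 0.873
bar end shift 0 2 0.978
```

```bash
for i in 1 2; do python3 -m jog '[{"wx":0,"wy":0,"wz":0,"dx":0,"dy":0,"dz":0,"hand":1},{"wx":0,"wy":0,"wz":0,"dx":0,"dy":0,"dz":0,"hand":1},{"wx":0,"wy":0,"wz":0,"dx":0,"dy":0,"dz":0,"hand":1},{"wx":0,"wy":0,"wz":0,"dx":0,"dy":0,"dz":0,"hand":1}]' 40 | tail -3; done
python3 -m jog '[{"wx":0,"wy":0,"wz":0,"dx":0,"dy":0,"dz":0.1,"hand":1},{"wx":0,"wy":0,"wz":0,"dx":0,"dy":0,"dz":0.1,"hand":1},{"wx":0,"wy":0,"wz":0,"dx":0,"dy":0,"dz":0,"hand":1},{"wx":0,"wy":0,"wz":0,"dx":0,"dy":0,"dz":0,"hand":1}]'
python3 mt.py w16
```

```text
contact_force: [0.3, 0.1, 0.6]
opening: 0.176
finger_force: 0.4
contact_force: [-0.4, -0.5, -0.5]
opening: 0.155
finger_force: 40.0
clock: 42.22
tool_pos: [0.4912, 0.3799, 0.0785]
eef_rot: [0.67, 0.742, 0.001, 0.0]
contact_force: [0.2, -0.9, -3.8]
opening: 0.157
finger_force: 40.0
[0.49020863 0.37946662 0.07730814]
hole shift 3 39 0.453
bar end shift 0 2 0.971
```

```bash
python3 - <<'E'
from h import *
a=cv2.imread("pics/w4.png",0).astype(np.float32); g=cv2.imread("pics/w16.png",0).astype(np.float32)
def m(n,x0,y0,x1,y1,R=8):
    t=a[y0:y1,x0:x1]; q=cv2.matchTemplate(g[max(0,y0-R):y1+R,x0-R:x1+R],t,cv2.TM_CCOEFF_NORMED); _,v,_,l=cv2.minMaxLoc(q); print(n,"shift",l[0]-R,l[1]-min(R,y0),round(v,3))
m("hole",178,45,218,88); m("bar",262,180,305,235); m("cornTL",140,30,175,62); m("cornTR",395,30,430,75); m("grain",290,80,400,150)
for y in(55,80,105): print(y,[(150-15+int(np.argmax(np.abs(np.gradient(i[y-2:y+3].mean(0)))[135:172])), ) for i in(a,g)])
b=[cv2.cvtColor(cv2.imread(f"pics/{n}.png"),cv2.COLOR_BGR2GRAY)[45:90:4,175:222:4] for n in("w4","w16")]
print(b[0]);print(b[1])
E
```

```text
hole shift -5 -2 0.351
bar shift 0 2 0.971
cornTL shift 8 -3 0.473
cornTR shift -2 8 -0.108
grain shift 1 8 0.928
55 [(142,), (137,)]
80 [(144,), (140,)]
105 [(136,), (144,)]
[[134 136 129 120 122 136 132 126 128 129 134 124]
 [136 136 129 113  87  94 104 124 130 130 130 126]
 [134 134 109  86  65  62  67 100 123 131 132 124]
 [137 132  90  63  69 128 134 130 111 129 134 126]
 [138 114  77  64 131 132 132 132 131 124 133 125]
 [135 110  71  78  91 107 112 110 114 121 132 126]
 [140 124  85  83  88  87  86  86  88 123 133 127]
 [138 137 106  69  90  89  84  75  91 132 134 127]
 [140 135 128 105  76  87  87  85 123 134 133 127]
 [138 135 135 122 110 106 112 126 129 131 132 125]
 [140 137 136 133 121 125 127 128 130 131 132 131]
 [140 134 138 133 123 124 130 125 127 135 132 129]]
[[140 133 126 119 133 133 132 132 134 138 129 128]
 [139 126  87  79  74  86 111 132 135 136 129 130]
 [144  93  66  67 112 157 154 116 134 137 131 129]
 [116  78  64 145 175 178 177 152 130 136 130 131]
 [102  68  79 176 176 176 175 175 126 136 132 128]
 [106  68 102 176 173 174 177 178 130 137 131 131]
 [123  89  91 176 175 177 174 176 130 137 134 131]
 [138 113  74 169 174 176 178 177 132 134 133 131]
 [139 131 111  94 172 176 175 131 135 138 135 132]
 [138 139 130 115 114 130 132 131 135 139 135 130]
 [142 140 133 127 131 132 130 133 135 138 138 132]
 [139 141 136 127 128 133 125 131 135 137 135 133]]
```

```bash
python3 - <<'E'
from h import *
a=cv2.imread("pics/w4.png").astype(np.float32); g=cv2.imread("pics/w16.png").astype(np.float32)
def wood(i): return (i[...,2]-i[...,0])>25
for n,i in(("w4",a),("w16",g)):
    w=wood(i)
    for y in(60,100,140,180):
        x=np.where(w[y,330:460])[0]; xl=np.where(w[y,90:250])[0]; print(n,y,"R",330+x.max() if len(x) else None,"L",90+xl.min())
    for x in(160,250,330,400):
        yy=np.where(w[0:120,x])[0]; print(n,x,"top",yy.min() if len(yy) else None)
print(r.camera_info("wrist")["mtx"][:2,2])
E
```

```text
w4 60 R 424 L 93
w4 100 R 419 L 99
w4 140 R 414 L 105
w4 180 R 409 L 112
w4 160 top 36
w4 250 top 35
w4 330 top 35
w4 400 top 37
w16 60 R 429 L 137
w16 100 R 424 L 142
w16 140 R 417 L 148
w16 180 R 412 L 155
w16 160 top 34
w16 250 top 32
w16 330 top 32
w16 400 top 32
[283.38323859 206.74805649]
```

Left and right edges shift symmetrically (±5 px), so the grip is the same as at lift-off, about 3 mm deeper. Carry the cover back to the lift-off tool pose (.5958, .0446).

```bash
python3 -m jog '[{"wx":0,"wy":0,"wz":-0.005,"dx":0,"dy":0,"dz":0.14,"hand":1},{"wx":0,"wy":0,"wz":0,"dx":0,"dy":0,"dz":0.14,"hand":1},{"wx":0,"wy":0,"wz":0,"dx":0,"dy":0,"dz":0.14,"hand":1},{"wx":0,"wy":0,"wz":0,"dx":0,"dy":0,"dz":0.14,"hand":1},{"wx":0,"wy":0,"wz":0,"dx":0,"dy":0,"dz":0.112,"hand":1}]'
python3 -m jog '[{"wx":0,"wy":0,"wz":0,"dx":0.047,"dy":-0.12,"dz":0,"hand":1},{"wx":0,"wy":0,"wz":0,"dx":0.047,"dy":-0.15,"dz":0,"hand":1},{"wx":0,"wy":0,"wz":0,"dx":0.047,"dy":-0.15,"dz":0,"hand":1},{"wx":0,"wy":0,"wz":0,"dx":0.047,"dy":-0.15,"dz":0,"hand":1},{"wx":0,"wy":0,"wz":0,"dx":0.047,"dy":-0.15,"dz":0,"hand":1}]'
python3 -m jog '[{"wx":0,"wy":0,"wz":0,"dx":0.047,"dy":-0.15,"dz":0,"hand":1},{"wx":0,"wy":0,"wz":0,"dx":0.047,"dy":-0.15,"dz":0,"hand":1},{"wx":0,"wy":0,"wz":0,"dx":0.047,"dy":-0.15,"dz":0,"hand":1},{"wx":0,"wy":0,"wz":0,"dx":0.047,"dy":-0.15,"dz":0,"hand":1},{"wx":0,"wy":0,"wz":0,"dx":0,"dy":0,"dz":0,"hand":1}]'
python3 -m jog '[{"wx":0,"wy":0,"wz":0,"dx":0,"dy":0,"dz":0,"hand":1},{"wx":0,"wy":0,"wz":0,"dx":0,"dy":0,"dz":0,"hand":1},{"wx":0,"wy":0,"wz":0,"dx":0,"dy":0,"dz":0,"hand":1},{"wx":0,"wy":0,"wz":0,"dx":0,"dy":0,"dz":0,"hand":1},{"wx":0,"wy":0,"wz":0,"dx":0,"dy":0,"dz":0,"hand":1}]'
python3 - <<'E'
from h import *
s=r.get_state();print(s["tool_pos"].round(4),s["eef_rot"].round(4))
c=r.camera_info("wrist"); cv2.imwrite("pics/w17.png",r.snapshot("wrist")[:,:,::-1])
r.snapshot("top");print([d for d in r.search_frame("top","spice_a")][:8])
E
```

```text
clock: 42.68
tool_pos: [0.4903, 0.3793, 0.2465]
eef_rot: [0.674, 0.739, -0.001, -0.0]
contact_force: [0.3, 0.9, -2.2]
opening: 0.157
finger_force: 40.0
clock: 43.1
tool_pos: [0.5486, 0.1978, 0.244]
eef_rot: [0.674, 0.739, -0.002, -0.001]
contact_force: [0.7, -0.3, -2.9]
opening: 0.156
finger_force: 40.0
clock: 43.52
tool_pos: [0.5976, 0.0371, 0.2449]
eef_rot: [0.679, 0.734, -0.003, 0.003]
contact_force: [0.7, -2.4, -2.7]
opening: 0.154
finger_force: 40.0
clock: 43.93
tool_pos: [0.5962, 0.0513, 0.2454]
eef_rot: [0.673, 0.74, -0.0, -0.001]
contact_force: [0.3, 0.2, -3.1]
opening: 0.156
finger_force: 40.0
[0.5962 0.0513 0.2454] [ 6.730e-01  7.396e-01 -1.000e-04 -5.000e-04]
[{'bbox': [392.3, 150.3, 421.0, 178.7], 'p': 0.96}, {'bbox': [326.7, 266.5, 347.8, 283.3], 'p': 0.84}, {'bbox': [309.5, 241.4, 322.6, 264.5], 'p': 0.74}]
```

```bash
python3 -m jog '[{"wx":0,"wy":0,"wz":-0.001,"dx":-0.001,"dy":-0.027,"dz":0,"hand":1},{"wx":0,"wy":0,"wz":0,"dx":0,"dy":0,"dz":-0.13,"hand":1},{"wx":0,"wy":0,"wz":0,"dx":0,"dy":0,"dz":-0.1,"hand":1},{"wx":0,"wy":0,"wz":0,"dx":0,"dy":0,"dz":-0.05,"hand":1},{"wx":0,"wy":0,"wz":0,"dx":0,"dy":0,"dz":0,"hand":1}]' >/dev/null
python3 -m jog '[{"wx":0,"wy":0,"wz":0,"dx":0,"dy":0,"dz":0,"hand":1},{"wx":0,"wy":0,"wz":0,"dx":0,"dy":0,"dz":0,"hand":1},{"wx":0,"wy":0,"wz":0,"dx":0,"dy":0,"dz":0,"hand":1}]'
python3 - <<'E'
from h import *
s=r.get_state();print(s["tool_pos"].round(4),s["eef_rot"].round(4))
im=r.snapshot("wrist"); cv2.imwrite("pics/w18.png",im[:,:,::-1])
print(cv2.cvtColor(im,cv2.COLOR_RGB2GRAY)[43:85:3,172:214:3])
E
```

```text
clock: 44.75
tool_pos: [0.5975, 0.0425, 0.1772]
eef_rot: [0.675, 0.738, 0.001, 0.001]
contact_force: [-0.2, 0.4, -3.2]
opening: 0.15
finger_force: 40.0
[0.5975 0.0425 0.1772] [0.6748 0.738  0.001  0.0011]
[[131 133 127 123 121 121 133 132 128 126 126 130 129 130]
 [132 133 128 124 113 102 106 114 122 126 127 126 128 131]
 [132 135 128 101  83  76  74  88  97 106 124 128 131 133]
 [134 136  98  85  69  59  66  86  98 106 105 129 131 129]
 [134 123  88  74  62  79 127 132 130 133 115 118 133 131]
 [131 105  85  60  66 127 132 134 132 132 131 113 130 133]
 [133  97  79  63  96 133 133 134 132 132 120 102 124 132]
 [134 102  83  62 107 134 137 133 136 121 105 117 126 133]
 [133 107  87  61 116 139 122 132 133 101 134 135 124 134]
 [134 124 101  65 100 138  97  89  90  83  90 101 130 131]
 [135 134 112  94  74 130  91  82  85  81  76 115 132 132]
 [136 130 132 109  89  85  90  76  74  83 104 124 132 133]
 [137 134 135 129 113 105  84  85  93 114 124 128 134 132]
 [137 133 137 132 126 115 115 119 124 128 127 128 131 133]]
```

```bash
python3 -m jog '[{"wx":0,"wy":0,"wz":0.001,"dx":-0.006,"dy":0.008,"dz":-0.02,"hand":1},{"wx":0,"wy":0,"wz":0,"dx":0,"dy":0,"dz":0,"hand":1},{"wx":0,"wy":0,"wz":0,"dx":0,"dy":0,"dz":0,"hand":1},{"wx":0,"wy":0,"wz":0,"dx":0,"dy":0,"dz":0,"hand":1}]' | grep -E "tool|eef|contact"
for i in 1 2 3; do python3 -m jog '[{"wx":0,"wy":0,"wz":0,"dx":0,"dy":0,"dz":-0.012,"hand":1},{"wx":0,"wy":0,"wz":0,"dx":0,"dy":0,"dz":0,"hand":1},{"wx":0,"wy":0,"wz":0,"dx":0,"dy":0,"dz":0,"hand":1}]' | grep -E "tool_pos|contact"; done
```

```text
tool_pos: [0.5949, 0.0449, 0.1709]
eef_rot: [0.674, 0.739, 0.0, 0.0]
contact_force: [0.7, -0.9, -2.3]
tool_pos: [0.5947, 0.0448, 0.1676]
contact_force: [-0.7, -0.7, -2.4]
tool_pos: [0.5947, 0.0448, 0.1646]
contact_force: [0.1, 0.2, -4.0]
tool_pos: [0.5947, 0.0448, 0.1616]
contact_force: [-0.2, -0.3, -3.0]
```

```bash
for i in 1 2 3 4; do python3 -m jog '[{"wx":0,"wy":0,"wz":0,"dx":0.001,"dy":0,"dz":-0.008,"hand":1},{"wx":0,"wy":0,"wz":0,"dx":0,"dy":0,"dz":0,"hand":1},{"wx":0,"wy":0,"wz":0,"dx":0,"dy":0,"dz":0,"hand":1}]' | grep -E "tool_pos|contact"; done
```

```text
tool_pos: [0.5951, 0.0448, 0.1597]
contact_force: [-0.5, -0.9, -2.8]
tool_pos: [0.5953, 0.0448, 0.1577]
contact_force: [1.2, 0.2, -3.3]
tool_pos: [0.5956, 0.0448, 0.1557]
contact_force: [-0.0, -0.4, -2.3]
tool_pos: [0.596, 0.0448, 0.1538]
contact_force: [0.3, -0.1, -3.8]
```

```bash
for i in 1 2 3; do python3 -m jog '[{"wx":0,"wy":0,"wz":0,"dx":0,"dy":0,"dz":-0.004,"hand":1},{"wx":0,"wy":0,"wz":0,"dx":0,"dy":0,"dz":0,"hand":1},{"wx":0,"wy":0,"wz":0,"dx":0,"dy":0,"dz":0,"hand":1}]' | grep -E "tool_pos|contact"; done
```

```text
tool_pos: [0.5962, 0.0448, 0.1533]
contact_force: [-0.3, 0.1, 1.3]
tool_pos: [0.5962, 0.0448, 0.1532]
contact_force: [-1.6, -0.0, 9.3]
tool_pos: [0.5962, 0.0448, 0.1531]
contact_force: [-4.5, 0.8, 16.9]
```

```bash
python3 -m jog '[{"wx":0,"wy":0,"wz":0,"dx":0,"dy":0,"dz":0.008,"hand":1},{"wx":0,"wy":0,"wz":0,"dx":0,"dy":0,"dz":0,"hand":0.5},{"wx":0,"wy":0,"wz":0,"dx":0,"dy":0,"dz":0,"hand":0.5},{"wx":0,"wy":0,"wz":0,"dx":0,"dy":0,"dz":0,"hand":0.5},{"wx":0,"wy":0,"wz":0,"dx":0,"dy":0,"dz":0,"hand":0.5}]'
python3 -m jog '[{"wx":0,"wy":0,"wz":0,"dx":0,"dy":0,"dz":0.06,"hand":0.5},{"wx":0,"wy":0,"wz":0,"dx":0,"dy":0,"dz":0.12,"hand":0.5},{"wx":0,"wy":0,"wz":0,"dx":0,"dy":0,"dz":0.15,"hand":0.5},{"wx":0,"wy":0,"wz":0,"dx":0,"dy":0,"dz":0.15,"hand":1},{"wx":0,"wy":0,"wz":0,"dx":0,"dy":0,"dz":0,"hand":1}]'
python3 - <<'E'
from h import *
s=r.get_state();print(s["tool_pos"].round(4))
c=r.camera_info("wrist"); im=r.snapshot("wrist"); cv2.imwrite("pics/w19.png",im[:,:,::-1])
b=[.5955,.0444,0,.092]
P=np.array([[-72,118,135],[72,118,135],[-45,104,139],[-123.5,118,125]])/1e3; print(proj(c,inbox(b,P)).round(1).tolist())
g=im.astype(int); w=(g[...,0]-g[...,2])>25
for n,pt in zip(("FL","BL"),proj(c,inbox(b,P[:2]))):
    x,y=pt.round().astype(int); print(n,"cover edge rows near",[int(v) for v in np.where(w[max(0,y-25):y+25,x+(15 if n=="FL" else -15)])[0][:1]+max(0,y-25)])
pr=proj(c,inbox(b,P[2:3]))[0].round().astype(int); print(pr, im[pr[1]-12:pr[1]+13:3,pr[0]-14:pr[0]+15:3].mean(2).astype(int))
E
```

```text
clock: 48.05
tool_pos: [0.5958, 0.0448, 0.1525]
eef_rot: [0.674, 0.739, -0.0, -0.0]
contact_force: [-0.4, -0.0, -0.0]
opening: 0.433
finger_force: 0.0
clock: 48.47
tool_pos: [0.6002, 0.0441, 0.2798]
eef_rot: [0.674, 0.739, 0.005, 0.005]
contact_force: [0.5, -0.8, 0.9]
opening: 0.372
finger_force: 0.0
[0.6002 0.0441 0.2798]
[[199.0, 70.6], [354.1, 70.4], [228.2, 85.9], [148.7, 73.0]]
FL cover edge rows near [69]
BL cover edge rows near [45]
[228  86] [[130 128 126 113 124 126 120 124 125 119]
 [131 126 123  87  83  93 117 122 126 116]
 [131 126  92  71  81  84  91 119 124 119]
 [133 116  74  82 100 104 100 109 124 121]
 [131 118  73  91 104  85  91 106 123 121]
 [132 127  93  79  98  83  80 113 127 121]
 [133 128 120  82  76  83 100 123 126 120]
 [133 128 129 117 110 118 122 126 126 122]
 [133 128 129 119 115 117 117 124 124 122]]
```

The pin shows inside the hole at the predicted pixel and the cover edge matches the prediction, so the cover is seated. Now the bolt.

```bash
python3 -m jog '[{"wx":0,"wy":0,"wz":0,"dx":0.022,"dy":0.15,"dz":0,"hand":1},{"wx":0,"wy":0,"wz":0,"dx":0,"dy":0.15,"dz":0,"hand":1},{"wx":0,"wy":0,"wz":0,"dx":0,"dy":0.15,"dz":0,"hand":1},{"wx":0,"wy":0,"wz":0,"dx":0,"dy":0.15,"dz":0,"hand":1},{"wx":0,"wy":0,"wz":0,"dx":0,"dy":0.15,"dz":0,"hand":1}]'
python3 -m jog '[{"wx":0,"wy":0,"wz":0,"dx":0,"dy":0.085,"dz":0,"hand":1},{"wx":0,"wy":0,"wz":0,"dx":0,"dy":0,"dz":0,"hand":1},{"wx":0,"wy":0,"wz":0,"dx":0,"dy":0,"dz":0,"hand":1},{"wx":0,"wy":0,"wz":0,"dx":0,"dy":0,"dz":0,"hand":1}]'
```

```text
clock: 48.93
tool_pos: [0.6004, 0.234, 0.2712]
eef_rot: [0.674, 0.739, -0.001, -0.001]
contact_force: [0.8, -0.3, 0.1]
opening: 0.003
finger_force: 0.0
clock: 49.27
tool_pos: [0.6011, 0.2519, 0.2717]
eef_rot: [0.674, 0.738, -0.001, 0.0]
contact_force: [0.1, -0.9, 0.5]
opening: 0.006
finger_force: 0.0
```

```bash
python3 -m jog '[{"wx":0,"wy":0,"wz":0,"dx":0,"dy":0.006,"dz":-0.15,"hand":1},{"wx":0,"wy":0,"wz":0,"dx":0,"dy":0,"dz":-0.15,"hand":1},{"wx":0,"wy":0,"wz":0,"dx":0,"dy":0,"dz":-0.15,"hand":1},{"wx":0,"wy":0,"wz":0,"dx":0,"dy":0,"dz":-0.1,"hand":1},{"wx":0,"wy":0,"wz":0,"dx":0,"dy":0,"dz":0,"hand":1}]'
python3 -m jog '[{"wx":0,"wy":0,"wz":0,"dx":0,"dy":0,"dz":0,"hand":1},{"wx":0,"wy":0,"wz":0,"dx":0,"dy":0,"dz":0,"hand":1},{"wx":0,"wy":0,"wz":0,"dx":0.002,"dy":-0.03,"dz":0,"hand":1},{"wx":0,"wy":0,"wz":0,"dx":0,"dy":0,"dz":0,"hand":1},{"wx":0,"wy":0,"wz":0,"dx":0,"dy":0,"dz":0,"hand":1}]'
for i in 1 2 3 4; do python3 -m jog '[{"wx":0,"wy":0,"wz":0,"dx":0.001,"dy":-0.012,"dz":0,"hand":1},{"wx":0,"wy":0,"wz":0,"dx":0,"dy":0,"dz":0,"hand":1},{"wx":0,"wy":0,"wz":0,"dx":0,"dy":0,"dz":0,"hand":1}]' | grep -E "tool_pos|contact"; done
```

```text
clock: 49.68
tool_pos: [0.5976, 0.2514, 0.1297]
eef_rot: [0.675, 0.738, -0.005, -0.002]
contact_force: [-0.2, -0.6, 0.1]
opening: 0.006
finger_force: 0.0
clock: 50.1
tool_pos: [0.603, 0.2466, 0.1371]
eef_rot: [0.675, 0.738, 0.001, 0.001]
contact_force: [0.3, 0.1, 0.0]
opening: 0.004
finger_force: 0.0
tool_pos: [0.6022, 0.2445, 0.1356]
contact_force: [0.4, 0.0, -0.6]
tool_pos: [0.6024, 0.2413, 0.1353]
contact_force: [0.2, -0.7, -0.0]
tool_pos: [0.6026, 0.2384, 0.1353]
contact_force: [0.2, -0.1, 0.6]
tool_pos: [0.6028, 0.236, 0.1353]
contact_force: [-0.6, 2.1, -0.7]
```

```bash
for i in 1 2 3 4 5; do python3 -m jog '[{"wx":0,"wy":0,"wz":0,"dx":0.001,"dy":-0.012,"dz":0,"hand":1},{"wx":0,"wy":0,"wz":0,"dx":0,"dy":0,"dz":0,"hand":1},{"wx":0,"wy":0,"wz":0,"dx":0,"dy":0,"dz":0,"hand":1}]' | grep -E "tool_pos|contact"; done
```

```text
tool_pos: [0.6032, 0.2326, 0.1353]
contact_force: [-0.3, 1.0, -1.2]
tool_pos: [0.6035, 0.2289, 0.1353]
contact_force: [-0.2, 2.0, -0.9]
tool_pos: [0.6037, 0.2259, 0.1353]
contact_force: [-0.8, 0.7, -0.6]
tool_pos: [0.604, 0.223, 0.1353]
contact_force: [0.8, 1.6, -0.7]
tool_pos: [0.604, 0.2226, 0.1354]
contact_force: [0.5, 5.4, -0.8]
```

```bash
for i in 1 2 3; do python3 -m jog '[{"wx":0,"wy":0,"wz":0,"dx":0,"dy":-0.008,"dz":0,"hand":1},{"wx":0,"wy":0,"wz":0,"dx":0,"dy":0,"dz":0,"hand":1},{"wx":0,"wy":0,"wz":0,"dx":0,"dy":0,"dz":0,"hand":1}]' | grep -E "tool_pos|contact"; done
```

```text
tool_pos: [0.604, 0.2225, 0.1354]
contact_force: [0.9, 8.3, -1.3]
tool_pos: [0.604, 0.2225, 0.1355]
contact_force: [0.3, 10.9, -1.2]
tool_pos: [0.6039, 0.2224, 0.1355]
contact_force: [1.1, 13.2, -1.2]
```

```bash
python3 -m jog '[{"wx":0,"wy":0,"wz":0,"dx":0,"dy":0.06,"dz":0,"hand":1},{"wx":0,"wy":0,"wz":0,"dx":0,"dy":0.1,"dz":0,"hand":1},{"wx":0,"wy":0,"wz":0,"dx":0,"dy":0.06,"dz":0.12,"hand":1},{"wx":0,"wy":0,"wz":0,"dx":0,"dy":0.06,"dz":0.14,"hand":1},{"wx":0,"wy":0,"wz":0,"dx":0,"dy":0.06,"dz":0.14,"hand":1}]'
python3 -m jog '[{"wx":0,"wy":0,"wz":0,"dx":-0.08,"dy":0.12,"dz":0.04,"hand":1},{"wx":0,"wy":0,"wz":0,"dx":-0.08,"dy":0.12,"dz":0.04,"hand":1},{"wx":0,"wy":0,"wz":0,"dx":-0.08,"dy":0.12,"dz":0,"hand":1},{"wx":0,"wy":0,"wz":0,"dx":-0.08,"dy":0.12,"dz":0,"hand":1},{"wx":0,"wy":0,"wz":0,"dx":0,"dy":0,"dz":0,"hand":1}]'
python3 - <<'E'
from h import *
T,S=r.camera_info("top"),r.camera_info("scene")
for n,C in(("top",T),("scene",S)):
    a=cv2.imread(f"pics/{n}0.png").astype(int); im=r.snapshot(n)[:,:,::-1]; cv2.imwrite(f"pics/{n}9.png",im); d=np.abs(im.astype(int)-a).mean(2)
    b=[.5955,.0444,0,.092]
    for nm,P in(("bolt withdrawn",[.025,.175,.147]),("bolt tip",[.025,.112,.147]),("catch",[-.0945,.081,.115]),("slat2",[-.0945,.027,.115]),("coverFL",[-.06,.11,.135]),("pinR",[.045,-.104,.139]),("bar",[0,0,.169])):
        p=proj(C,inbox(b,P))[0].round().astype(int); print(n,nm,p,"diff",d[p[1]-2:p[1]+3,p[0]-2:p[0]+3].mean().round(1),im[p[1],p[0]],a[p[1],p[0]])
    m=r.search_frame(n,"cover"); print([(np.round(k["bbox"],1).tolist(),round(k["p"],2)) for k in m])
print(r.get_state()["contact_force"],r.get_state()["tool_pos"])
E
```

```text
clock: 53.52
tool_pos: [0.6035, 0.2988, 0.2358]
eef_rot: [0.674, 0.738, -0.002, 0.001]
contact_force: [1.1, -0.8, 0.3]
opening: 0.007
finger_force: 0.0
clock: 53.93
tool_pos: [0.5177, 0.4283, 0.2547]
eef_rot: [0.67, 0.743, 0.0, -0.003]
contact_force: [-0.5, 1.2, -0.2]
opening: -0.002
finger_force: 0.0
top bolt withdrawn [150 210] diff 2.0 [138 145 147] [139 147 149]
top bolt tip [176 208] diff 1.9 [63 64 65] [65 66 67]
top catch [195 258] diff 25.3 [42 58 80] [ 54  82 119]
top slat2 [217 255] diff 0.6 [ 53  79 115] [ 53  80 116]
top coverFL [180 244] diff 33.3 [57 76 92] [ 82 115 141]
top pinR [266 192] diff 2.4 [86 92 99] [87 92 99]
top bar [222 212] diff 0.6 [ 57  88 129] [ 57  88 130]
[([174.4, 180.8, 277.2, 247.8], 0.7)]
scene bolt withdrawn [178 277] diff 41.9 [112 120 119] [160 168 167]
scene bolt tip [199 259] diff 4.6 [82 82 82] [78 79 78]
scene catch [243 289] diff 29.8 [34 59 90] [ 46  85 132]
scene slat2 [260 274] diff 6.6 [ 53  96 146] [ 49  89 133]
scene coverFL [224 285] diff 41.5 [ 58  90 111] [ 87 132 165]
scene pinR [259 202] diff 6.5 [113 117 121] [106 110 113]
scene bar [240 232] diff 7.7 [ 58 108 165] [ 50  98 153]
[([185.9, 194.4, 296.1, 287.2], 0.65)]
[-0.25571352 -0.85980624  0.3273818 ] [0.52528126 0.41736637 0.25536248]
```

```bash
python3 - <<'E'
from plant import r
print(r.finish_job())
E
```

```text
the job is handed in; nothing more can be done
None
```

The job is handed in at about 54 s of the 208 s. The left slat was the catch. The salt shaker, green-capped jar and tall brown-capped jar are in the middle, right and left cells. The cover went back over its pins and the bolt was pushed home; the last camera check matched the start, except for shadow near the catch and the cover's front-left corner. The judge returned no result.

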